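# Set out the fuel cell demonstration

## Task

Set out the fuel cell demonstration on the two black boards. Of the two white circles beside the cell stack, stand the tall gas cylinder in the one nearer the meter board and the short wide reservoir in the one on the stack's other side, and stand the lamp in the circle between the meter and the switch box; put the stopper in the top of the gas cylinder, fully home so that its flange rests on the rim. Centre each thing in its circle and leave it upright, do not knock over the cylinder or the reservoir, and leave the dropper bottle, battery pack and crucible where they are.

Things in the scene. Friction and masses are not known exactly. Their poses are not given: they have to be found in the camera images.
- cell_board: Fixed black board 110 (x) x 240 (y) x 10 mm high. In its middle a fixed cell stack of clear and dark plates, 60 (x) x 56 (y), top 72 mm above the bench. Two white circles printed flat on it, 80 mm inside diameter, centred at its x = 0, y = +74 and y = -74 mm. Left or right of the meter board, yaw up to 0.2 rad. Origin: centre of its underside, on the bench; z up.
- meter_board: Fixed black board 110 (x) x 240 (y) x 10 mm high. On it, fixed: a grey meter with white dial, 70 x 50 mm, at y = +85 mm, top 62 mm above the bench; a grey switch box, 60 x 46 mm, at y = -85 mm, top 44 mm (toggle 58). Between them one white printed circle, 80 mm inside diameter, centred at its x = y = 0. Origin: centre of its underside, on the bench; z up.
- gas_cylinder: Loose tall clear plastic tube on a black round foot, 150 mm high, open at the top. Foot 56 mm diameter, 10 mm high, narrowing to the tube by 14 mm; tube 44 mm outside, 36 mm inside diameter. About 0.2 kg. Origin: centre of the foot's underside. Its z axis points up. Starts upright on the bench.
- reservoir: Loose short wide clear plastic jar with a black bottom, 56 mm outside diameter over its whole height of 80 mm, wall 4 mm, open at the top. About 0.16 kg. Origin: centre of its underside. Its z axis points up. Starts upright on the bench.
- lamp: Loose lamp unit: a white square box 44 x 44 mm, 45 mm high, with a brass socket and small glass bulb on top, 68 mm high in all. About 0.12 kg. Origin: centre of its underside; x and y square to its sides. Its z axis points up. Starts upright on the bench; may stand any way round in its circle.
- stopper: Loose black rigid stopper standing on its plug: plug tapers from 23 mm diameter at the bottom to 27 at 20 mm height; flange 48 mm diameter, 20 to 28 mm high; grip knob 20 mm diameter, 28 to 68 mm high. 0.06 kg. Origin: centre of the plug's lower end, z up. Fits the gas cylinder loosely; home, its flange rests on the rim, its origin 130 mm above the cylinder's.
- dropper_bottle: Bystander, loose: small amber bottle with a black cap, 32 mm diameter, 60 mm high. Origin: centre of its underside.
- battery_pack: Bystander, loose: flat blue block 55 x 32 x 20 mm high. Origin: centre of its underside.
- crucible: Bystander, loose: small white ceramic cup, 40 mm rim diameter, 30 mm high. Origin: centre of its underside.
Mind the look-alikes: they are no part of the job. What is shaped like the stopper but pink is not meant.

How it is judged (in metres and radians):
At the end, for the whole second after the job is handed in: Cylinder (circle nearer the meter board), reservoir (other circle) and lamp stand upright within 12 mm in board x and y of their circles' centres; the stopper sits within 7 mm of the cylinder's axis and 4 mm of its seated height; all upright within 0.1 rad and at rest (((y of meter_board in the frame of cell_board above 0 m and x of gas_cylinder in the frame of cell_board between -0.012 and 0.012 m and y of gas_cylinder in the frame of cell_board between 0.062 and 0.086 m and z of gas_cylinder in the frame of cell_board between 0.006 and 0.014 m and x of reservoir in the frame of cell_board between -0.012 and 0.012 m and y of reservoir in the frame of cell_board between -0.086 and -0.062 m and z of reservoir in the frame of cell_board between 0.006 and 0.014 m) or (y of meter_board in the frame of cell_board below 0 m and x of gas_cylinder in the frame of cell_board between -0.012 and 0.012 m and y of gas_cylinder in the frame of cell_board between -0.086 and -0.062 m and z of gas_cylinder in the frame of cell_board between 0.006 and 0.014 m and x of reservoir in the frame of cell_board between -0.012 and 0.012 m and y of reservoir in the frame of cell_board between 0.062 and 0.086 m and z of reservoir in the frame of cell_board between 0.006 and 0.014 m)) and x of lamp in the frame of meter_board between -0.012 and 0.012 m and y of lamp in the frame of meter_board between -0.012 and 0.012 m and z of lamp in the frame of meter_board between 0.006 and 0.014 m and horizontal distance between stopper and gas_cylinder below 0.007 m and z of stopper in the frame of gas_cylinder between 0.126 and 0.134 m and angle between each of gas_cylinder, reservoir, lamp, stopper's own z axis and vertical below 0.1 rad and linear speed of each of gas_cylinder, reservoir, lamp, stopper below 0.05 m/s); the robot touches nothing.
It fails at once if the gas cylinder or the reservoir is knocked over (tilted more than 0.6 rad) (angle between any of gas_cylinder, reservoir's own z axis and vertical above 0.6 rad).
It fails at once if the dropper bottle, battery pack or crucible is moved more than 25 mm (distance of any of dropper_bottle, battery_pack, crucible from where it was at the start of the episode above 0.025 m).
It also fails if it takes over 99 s, if anything falls off the work surface, if the arm or the gripper's body presses on something with over 40 N, if the wrist force passes 120 N, or if a joint passes its speed limit or range.

## Robot

A 6-joint arm with a two-finger parallel gripper is mounted at the origin on the work surface. World frame = base frame: x ahead of the robot, y to its left, z up, the work surface at z = 0. Lengths are in mm, angles in degrees, forces in N, time in s.
With the tool pointing down it reaches from about 300 to 850 mm from the base axis. Payload 4.2 kg.
Tool frame: the origin (TCP) lies at the very end of the fingers, on their centre line; the grasp point (between the pads) lies 19 mm behind it; z points along the fingers, x is the direction in which the jaws open and shut, and the axes are right-handed (so a half turn about z gives the same grasp; the last joint's range is limited). The gripper opens to 91 mm and grips with 3 to 60 N. Pads are 32 mm wide; open, the fingers measure 118 mm over their backs; the gripper's body (76 mm by 178 mm) begins 60 mm behind the grasp point.
Start: joints at [-73.797, 18.312, 89.639, -0, 72.044, -1.146], TCP at [171.465, -548.856, 213.976] pointing down, gripper open.
Joint ranges: [-177.97, 177.97], [-48.28, 115.42], [12.27, 149.76], [-77.06, 257.06], [2.81, 150.46], [-146.56, 146.56]. Speed limits (degrees/s): [147.25, 147.25, 180, 180, 180, 180].

## Interface

Orientations are given as [roll, pitch, yaw] about the fixed x, y, z axes, in that order (R = Rz(yaw) Ry(pitch) Rx(roll)).
In Python, from workcell import env gives the robot as it stands.
- The arm moves only by the tool servo_tool, never from a script. Its argument "plan" is a list of rows, each a list of 3 entries, a list of its own where there are three numbers: the turn, a rotation vector about the tool's x, y, z in degrees, then the shift along the tool's x, y, z in mm, then the finger opening in mm, from 0 to 91.2. In form: [[[ax, ay, az], [dx, dy, dz], claw], ...]. A call has exactly 10 rows; each row shifts and turns the pose as measured when the row begins, along the tool's axes as they then stand; what a row does not reach is not made up. A row lasts 1/8 s, in which the tool goes at most 62.5 mm and 10.7 degrees, less where a joint would pass 70% of its speed; a pose out of reach is approached as far as the arm can. A call with a gripper value outside its range is refused whole. The fingers move at their own pace and stop on an object; "squeeze" is the grip in N (left out, the last holds). Time passes only in rows, so rows that do not move let the fingers close, or fill a call up. It gives the time, the measured TCP pose, the force and the opening at its end, in the units of the state.
- env.state(): the state, without advancing time (a new reading comes with each control period).
- env.grab_frame(name): name is "side" or "top" or "wrist"; returns a dict with "pixels" (400x640x3 uint8, red, green, blue), "intrinsics" (3x3 intrinsics, pixels), "eye" and "attitude" of the camera in the world. Camera axes: x right, y up, looking along -z (the intrinsics and any distortion apply to the point x, -y, -z); pixel columns grow to the right and rows downward; lengths in mm; the calibration is good to about 2 mm. A picture is of the moment at which its call begins. There is no depth.
- env.job_done(): hands the job in, once; it reports no verdict.
The state is a dict: "time_s": time; "qpos": joint angles; "qvel": joint speeds; "effort": joint torques, N m; "ee_pos": TCP position; "ee_rot": TCP orientation; "force": force on the tool from outside, world axes, zero at the start; "torque": the same for the moment, N m; "gripper_width": finger opening in mm.
Only numpy, scipy, OpenCV 4.12 (cv2) and the standard library are available. Lean on these libraries where they do the work, as an engineer would, in place of code of your own. Each camera call takes 0.05 s, during which the arm holds its last target.

## Working session

There is one attempt and no reset: what is moved stays moved. The work goes in short steps, Python scripts to look and compute and a tool call to move; the robot and the scene stay as the last step left them, time stands still between calls to the robot, and variables do not carry over. Pictures are saved under pics/ and viewed, and the job is handed in when it is done.

Besides the shell and the picture viewer there is one more tool, called after "Emit:" as name(argument=value, ...) on one line, values as JSON. servo_tool: Moves the arm, as the interface text tells. Its arguments: {"type":"object","properties":{"plan":{"type":"array"},"squeeze":{"type":"number"}},"required":["plan"]}

```bash
ls; mkdir -p pics
python3 - <<'E'
from workcell import env
import cv2
s=env.state()
print({k:s[k] for k in ("time_s","ee_pos","ee_rot","gripper_width","force")})
for n in ("side","top","wrist"):
    f=env.grab_frame(n)
    cv2.imwrite(f"pics/{n}0.png",f["pixels"][:,:,::-1])
    print(n,f["intrinsics"],f["eye"],f["attitude"],[k for k in f])
E
```

```text
pics
{'time_s': 0.0, 'ee_pos': array([ 171.32039746, -548.35947828,  213.12715499]), 'ee_rot': array([-1.79999459e+02,  9.97135031e-02, -7.26496042e+01]), 'gripper_width': 91.05844183121566, 'force': array([ 0.47991336,  0.08826838, -0.23595918])}
side [[489.21525009   0.         311.30647408]
 [  0.         489.21525009 199.53550692]
 [  0.           0.           1.        ]] [342.81762703 729.00306574 740.16265286] [  47.7937934    -0.77945333 -165.87956367] ['pixels', 'intrinsics', 'eye', 'attitude']
top [[409.15727781   0.         322.79574212]
 [  0.         409.15727781 193.70920268]
 [  0.           0.           1.        ]] [388.22924037  14.36722291 904.84104729] [  7.45725005  -1.38457101 -89.50081766] ['pixels', 'intrinsics', 'eye', 'attitude']
wrist [[353.22060236   0.         321.06214956]
 [  0.         353.22060236 197.46655876]
 [  0.           0.           1.        ]] [ 235.29111103 -527.41901067  383.60476608] [-1.37505083e+01  6.82504752e-02 -7.26654279e+01] ['pixels', 'intrinsics', 'eye', 'attitude']
```

View pics/top0.png

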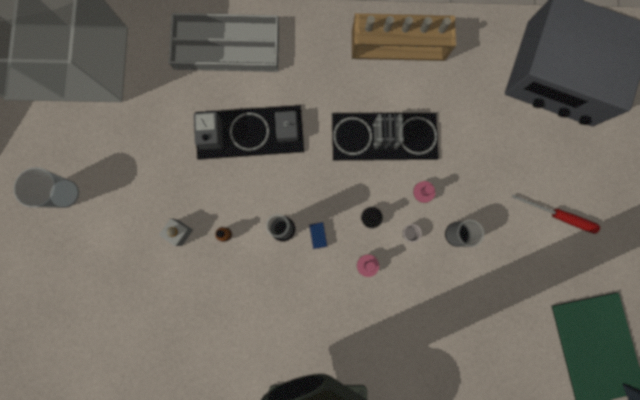

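View pics/side0.png

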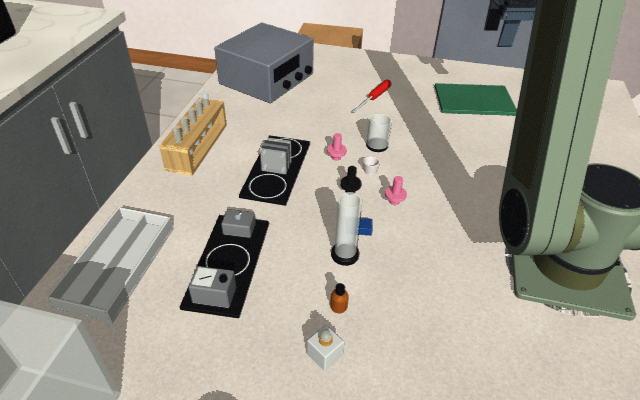

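View pics/wrist0.png

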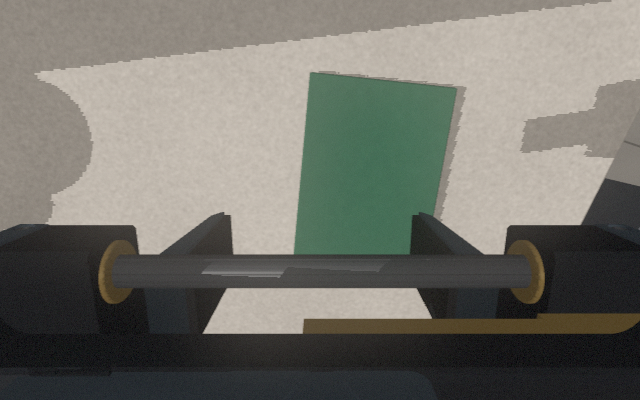

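The top view shows the meter board at left (+y), circle at (250,131). The cell board is at right, with circles at (352,136) and (418,136). The cylinder is near (281,230), reservoir (463,233), lamp (177,231) and black stopper (372,217). The pink look-alikes are at (424,191) and (368,265). Next I write helpers and measure.

```bash
cat > h.py <<'E'
import numpy as np, cv2
from scipy.spatial.transform import Rotation as Ro
from workcell import env
def grab(n):
    f=env.grab_frame(n); f["R"]=Ro.from_euler("xyz",f["attitude"],degrees=True).as_matrix(); f["K"]=np.array(f["intrinsics"]); f["eye"]=np.array(f["eye"]); return f
def ray(f,p):
    d=np.linalg.inv(f["K"])@np.array([p[0],p[1],1.]); return f["R"]@np.array([d[0],-d[1],-d[2]])
def onz(f,p,z):
    d=ray(f,p); return f["eye"]+d*(z-f["eye"][2])/d[2]
def proj(f,P):
    c=f["R"].T@(np.array(P,float)-f["eye"]); u=f["K"]@np.array([c[0],-c[1],-c[2]]); return u[:2]/u[2]
def tri(f,p,g,q):
    a,b=ray(f,p),ray(g,q); a/=np.linalg.norm(a); b/=np.linalg.norm(b)
    t=np.linalg.lstsq(np.stack([a,-b],1),g["eye"]-f["eye"],rcond=None)[0]
    A=f["eye"]+a*t[0];B=g["eye"]+b*t[1]
    return (A+B)/2,np.linalg.norm(A-B)
def crop(f,x0,y0,x1,y1,name,k=4):
    im=cv2.resize(f["pixels"][y0:y1,x0:x1,::-1],None,fx=k,fy=k,interpolation=cv2.INTER_CUBIC)
    cv2.imwrite("pics/"+name,im)
E
python3 - <<'E'
from h import *
t=grab("top"); s=grab("side")
crop(t,150,90,350,240,"t1.png");crop(t,330,100,490,250,"t2.png");crop(s,180,130,380,280,"s1.png")
crop(s,170,240,370,380,"s2.png")
for n,f in(("top",t),("side",s)):
    hsv=cv2.cvtColor(f["pixels"],cv2.COLOR_RGB2HSV)
    m=(hsv[...,2]<60).astype(np.uint8)
    k,l,st,c=cv2.connectedComponentsWithStats(m)
    for i in range(1,k):
        if 40<st[i,4]<20000: print(n,st[i],c[i].round(1), onz(f,c[i],0).round(0)[:2])
E
```

```text
top [ 507    0  118  125 3716] [552.   83.1] [ 775. -542.]
top [173  16  44  21 218] [188.7  20.4] [913. 311.]
top [171  41  44  20 166] [186.5  45.1] [851. 313.]
top [172  64  24   5  71] [183.4  66.1] [800. 318.]
top [ 197  106  107   53 3557] [251.3 133.4] [643. 157.]
top [ 333  113  106   47 2971] [394.2 136.7] [ 640. -168.]
top [336 120  33  32 862] [352.1 135.5] [641. -72.]
top [202 134   9   7  54] [205.8 136.7] [634. 259.]
top [362 207  21  21 328] [371.8 216.9] [ 456. -116.]
top [271 219  16  16 200] [278.2 226.5] [433.  91.]
top [277 218  19  23 154] [288.7 231.3] [423.  68.]
top [459 225  10  18 133] [463.9 233.6] [ 421. -321.]
top [179 228  12  16  49] [185.3 235.8] [411. 293.]
top [217 230   9   8  59] [220.9 233.1] [417. 216.]
top [555 293  61  14  90] [584.4 299.3] [ 280. -582.]
top [ 262  374  105   26 1888] [315.8 389.6] [92.  5.]
top [622 382  18  18 235] [631.1 390.8] [  90. -669.]
side [  0   0  15  43 401] [ 5.  23.1] [1850. -707.]
side [ 485    0   91  295 9873] [531.5 113.3] [  19. -578.]
side [497  20  23  27  99] [506.8  27.4] [   61. -1180.]
side [  0  28 11
[... 325 characters left out ...]
  17  35 136] [ 67.8 136.3] [1203. -139.]
side [290 140  10  16 109] [294.2 147.6] [ 622. -245.]
side [ 239  140   70   65 1078] [275.8 177.7] [ 632. -118.]
side [366 144  21   8  49] [375.7 149. ] [ 420. -294.]
side [ 582  165   58   44 1943] [612.1 186.3] [-140. -293.]
side [340 166  21  26 340] [350.5 180.6] [ 459. -153.]
side [251 175  34  22 587] [267.3 185.6] [643. -85.]
side [ 180  215   89  103 2400] [230.2 268. ] [636. 168.]
side [207 245  41  29 837] [228.1 258.4] [649. 146.]
side [331 245  28  20 213] [343.7 257.9] [428.  86.]
side [533 248  87  29 720] [563.3 265.1] [ 3. -7.]
side [219 274   9   9  62] [222.9 277.9] [641. 195.]
side [335 284  10  12  94] [339.5 289.2] [420. 164.]
```

View pics/t1.png

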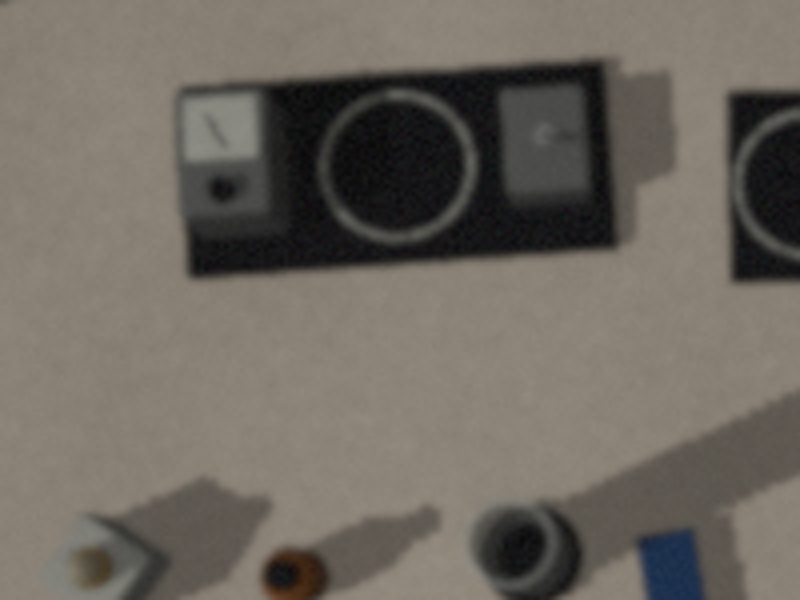

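View pics/t2.png

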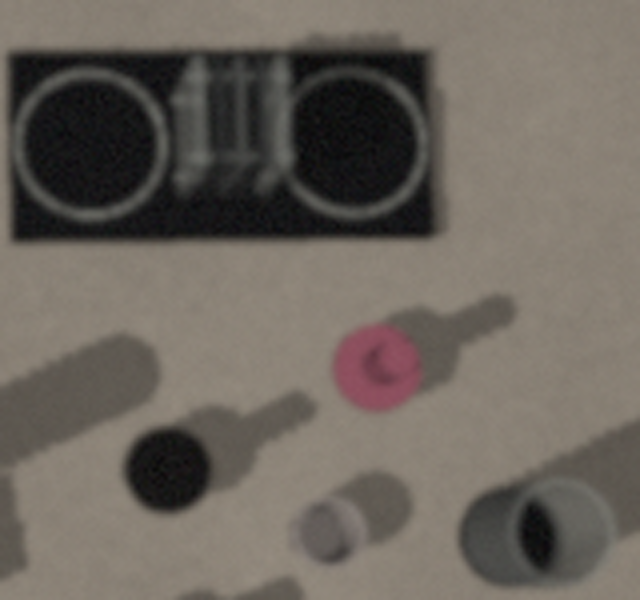

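View pics/s1.png

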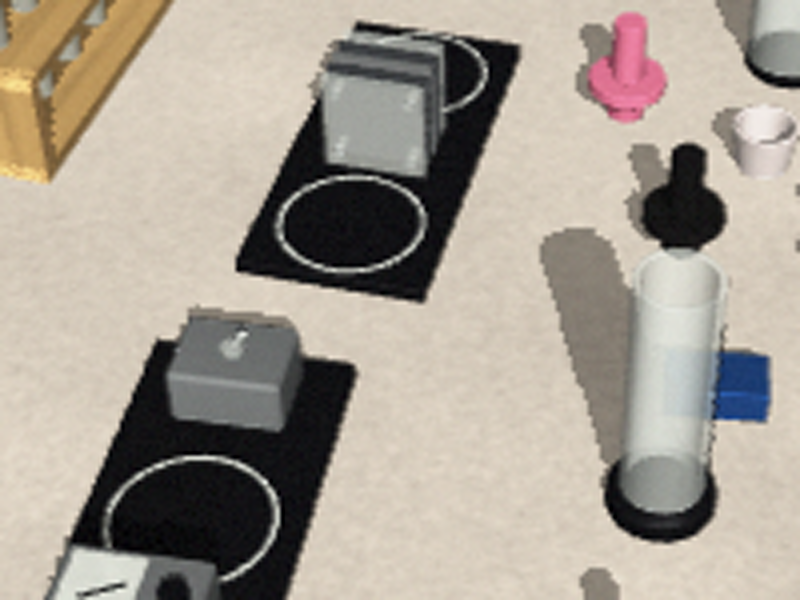

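View pics/s2.png

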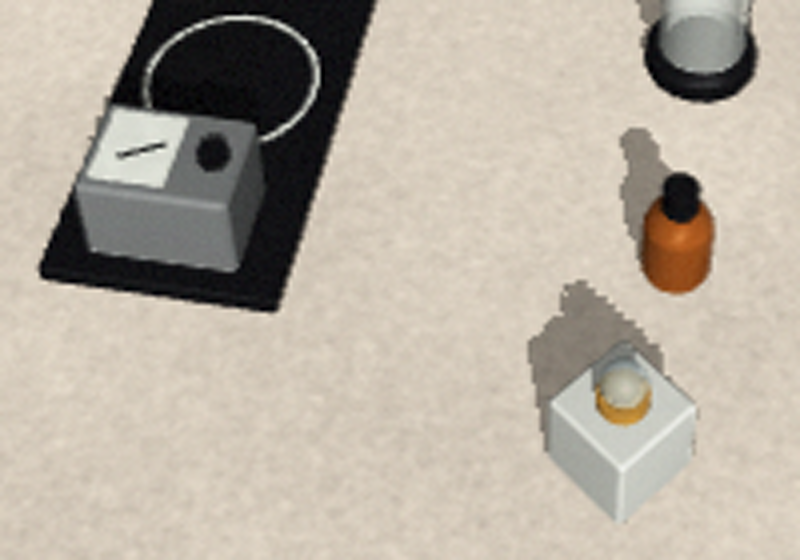

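Run:
```python
from h import *
t=grab("top"); s=grab("side")
def comps(f,m,roi,amin=30):
    x0,y0,x1,y1=roi; mm=np.zeros_like(m); mm[y0:y1,x0:x1]=m[y0:y1,x0:x1]
    c,h=cv2.findContours(mm.astype(np.uint8),cv2.RETR_CCOMP,cv2.CHAIN_APPROX_NONE)
    return [k for k in c if len(k)>20]
for n,f,rois in (("top",t,[(332,112,376,162),(395,112,440,160),(226,108,274,158)]),("side",s,[(242,170,292,204),(200,238,256,285),(265,130,310,165)])):
    g=cv2.cvtColor(f["pixels"],cv2.COLOR_RGB2GRAY)
    for r in rois:
        # inside dark disc: contour of dark comp, and ring
        th=70
        for k in comps(f,(g>th),r):
            if len(k)<60: continue
            e=cv2.fitEllipse(k); print(n,r,len(k),np.round(e[0],2),np.round(e[1],1),"z10",onz(f,e[0],10).round(1)[:2])
```

```text
top (332, 112, 376, 162) 240 [351.84 141.31] [44.1 46.4] z10 [625.1 -70.5]
top (332, 112, 376, 162) 100 [352.08 135.48] [34.3 35.6] z10 [638.6 -71.1]
top (332, 112, 376, 162) 87 [924.48 111.02] [  1.3 948.7] z10 [  718.6 -1420.6]
top (395, 112, 440, 160) 65 [399.28 130.87] [ 5.7 31.5] z10 [ 651. -178.]
top (395, 112, 440, 160) 219 [415.77 124.9 ] [42.6 67.7] z10 [ 665.5 -215.9]
top (226, 108, 274, 158) 97 [267.02 155.66] [ 2.6 66.9] z10 [589.5 118.7]
top (226, 108, 274, 158) 138 [248.96 131.15] [35.4 37.1] z10 [645.  160.5]
side (242, 170, 292, 204) 65 [247.45 201.12] [ 3.8 39.7] z10 [664.6 -12.7]
side (242, 170, 292, 204) 90 [267.22 185.64] [23.7 37.4] z10 [638.7 -74.1]
side (242, 170, 292, 204) 83 [267.32 185.52] [23.1 34.9] z10 [638.6 -74.5]
side (200, 238, 256, 285) 146 [223.8  264.11] [34.7 54.7] z10 [647.7 169.7]
side (200, 238, 256, 285) 105 [228.04 258.48] [27.9 42.5] z10 [645.1 154.2]
side (265, 130, 310, 165) 248 [284.48 144.08] [35.3 46. ] z10 [ 646.4 -239.7]
```

```bash
python3 - <<'E'
from h import *
t=grab("top"); s=grab("side")
# hand-read corners refined: board quads from top: hull of dark region -> minimum quad
for n,f,r in (("cell t",t,(325,105,445,170)),("cell s",s,(235,130,312,208)),("meter t",t,(190,98,308,165)),("meter s",s,(175,205,272,320))):
    x0,y0,x1,y1=r
    g=cv2.cvtColor(f["pixels"],cv2.COLOR_RGB2GRAY)
    m=np.zeros_like(g); m[y0:y1,x0:x1]=(g[y0:y1,x0:x1]<(62 if n[-1]=='t' else 60))
    k,l,st,c=cv2.connectedComponentsWithStats(m); 
    keep=np.isin(l,[i for i in range(1,k) if st[i,4]>500]).astype(np.uint8)
    cs,_=cv2.findContours(keep,cv2.RETR_EXTERNAL,cv2.CHAIN_APPROX_NONE)
    h=cv2.convexHull(np.vstack(cs)); 
    q=cv2.approxPolyN(h,4) if hasattr(cv2,'approxPolyN') else cv2.approxPolyDP(h,5,True)
    q=q.reshape(-1,2).astype(float)
    W=np.array([onz(f,p,10)[:2] for p in q])
    print(n,q.round(1).tolist(),W.round(0).tolist(),"mean",W.mean(0).round(1),"sides",[np.linalg.norm(W[i]-W[i-1]).round() for i in range(len(W))],[np.degrees(np.arctan2(*(W[i]-W[i-1])[::-1])).round(1) for i in range(len(W))])
crop(t,255,200,305,250,"cylt.png",10);crop(t,440,210,490,255,"rest.png",10);crop(t,155,205,205,250,"lampt.png",10);crop(t,350,195,400,240,"stopt.png",10)
E
cd pics; python3 -c "
import cv2,numpy as np
a=[cv2.resize(cv2.imread(n),(400,300 if 0 else 400)) for n in('cylt.png','rest.png')]
b=[cv2.resize(cv2.imread(n),(400,400)) for n in('lampt.png','stopt.png')]
cv2.imwrite('q.png',cv2.resize(np.vstack([np.hstack(a),np.hstack(b)]),(600,600)))"
```

```text
cell t [[438.0, 159.0], [333.0, 159.0], [333.0, 113.0], [436.0, 112.0]] [[587.0, -264.0], [584.0, -28.0], [690.0, -28.0], [697.0, -263.0]] mean [ 639.6 -145.9] sides [np.float64(109.0), np.float64(236.0), np.float64(106.0), np.float64(235.0)] [np.float64(-179.2), np.float64(90.8), np.float64(0.3), np.float64(-88.5)]
cell s [[285.0, 205.0], [237.0, 197.0], [258.0, 155.0], [313.0, 133.0]] [[581.0, -22.0], [692.0, -20.0], [696.0, -179.0], [588.0, -306.0]] mean [ 639.4 -131.7] sides [np.float64(285.0), np.float64(111.0), np.float64(159.0), np.float64(167.0)] [np.float64(91.5), np.float64(1.3), np.float64(-88.3), np.float64(-130.2)]
meter t [[304.0, 151.0], [189.0, 159.0], [215.0, 110.0], [301.0, 105.0]] [[601.0, 37.0], [580.0, 291.0], [693.0, 238.0], [708.0, 45.0]] mean [645.4 152.6] sides [np.float64(107.0), np.float64(255.0), np.float64(125.0), np.float64(194.0)] [np.float64(-175.5), np.float64(94.9), np.float64(-24.8), np.float64(-85.5)]
meter s [[269.0, 221.0], [238.0, 318.0], [178.0, 309.0], [219.0, 215.0]] [[600.0, 34.0], [578.0, 278.0], [688.0, 287.0], [708.0, 45.0]] mean [643.5 161.1] sides [np.float64(109.0), np.float64(245.0), np.float64(110.0), np.float64(244.0)] [np.float64(-174.7), np.float64(95.0), np.float64(4.8), np.float64(-85.1)]
```

View pics/q.png

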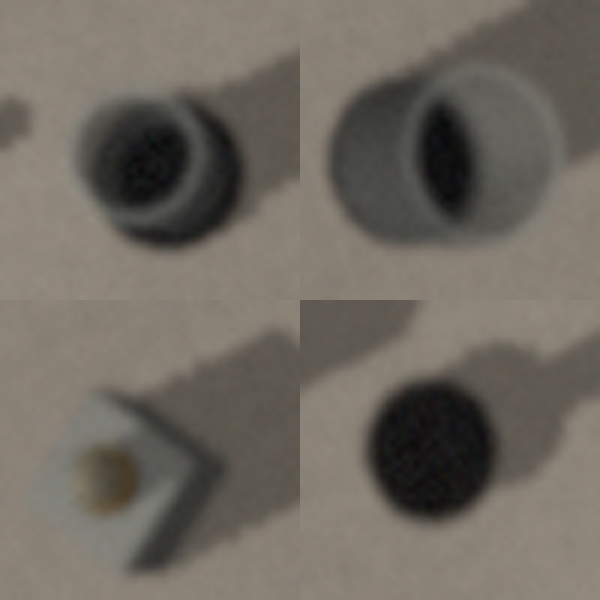

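Run:
```python
from h import *
t=grab("top"); s=grab("side")
crop(s,350,100,410,150,"sres.png",10)
crop(s,300,320,360,370,"slamp.png",10)
print("cyl tri",tri(t,(278,226.2),s,(350.5,200.8)), onz(t,(278,226.2),150).round(1))
print("stop flange", onz(t,(371.7,217.2),28).round(1), onz(s,(351,183),26).round(1), tri(t,(371.7,217.2),s,(351,183)))
print("res",onz(t,(470.3,232.8),80).round(1),"lamp bulb", tri(t,(172.5,232),s,(325.5,338)))
# foot cyl by dark pixels side
```

```text
cyl tri (array([425.7292477 ,  78.90761858, 148.06231508]), np.float64(0.8213489915361509)) [426.   78.8 150. ]
stop flange [ 453.5 -111.5   28. ] [ 452.4 -114.3   26. ] (array([ 452.74224142, -111.54166321,   28.30484846]), np.float64(1.4369961329568173))
res [ 420.1 -304.3   80. ] lamp bulb (array([416.81887585, 303.76141634,  51.44754657]), np.float64(0.1551273433581723))
```

View pics/sres.png

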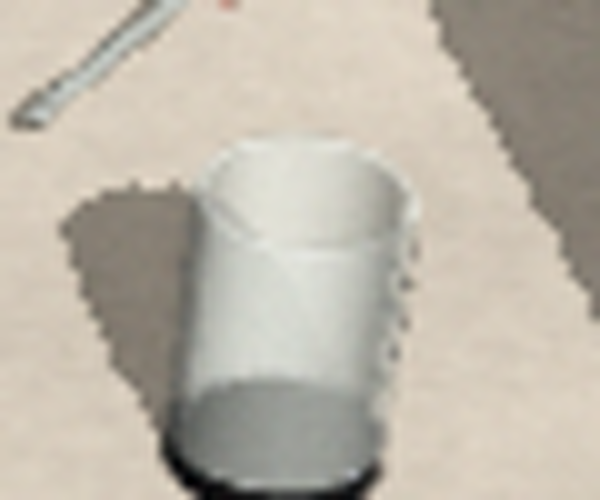

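View pics/slamp.png

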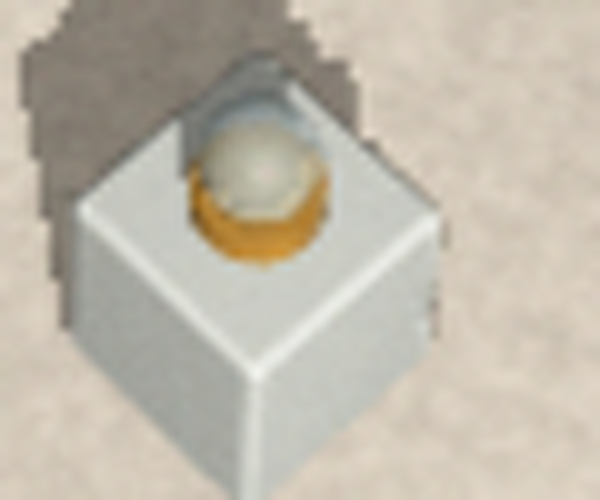

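Run:
```python
from h import *
t=grab("top"); s=grab("side")
print("res",tri(t,(470.3,232.8),s,(380.8,119)), onz(s,(380.8,119),80).round(1))
L,R,F=[onz(s,p,45) for p in((308,340.8),(343.7,341.8),(325.5,357.8))]
print(L,R,F,"c",(L+R)/2,np.degrees(np.arctan2(*(L-F)[:2][::-1])),np.degrees(np.arctan2(*(R-F)[:2][::-1])),np.linalg.norm(L-F),np.linalg.norm(R-F))
print("t lamp bulb",onz(t,(172.5,232),58), "top corners",[onz(t,p,45).round(0) for p in((160.8,233.5),(186,229),(172,218))])
```

```text
res (array([ 418.86512958, -302.57267243,   84.53789242]), np.float64(2.0589809252414057)) [ 418.4 -309.8   80. ]
[443.4802293  311.83193683  45.        ] [387.63572071 299.15459022  45.        ] [409.61410087 333.94796159  45.        ] c [415.557975   305.49326353  45.        ] -33.14624800782882 -122.27990467489346 40.44790730762802 41.15371047298354
t lamp bulb [416.67611973 301.54687188  58.        ] top corners [array([414., 330.,  45.]), array([424., 278.,  45.]), array([446., 309.,  45.])]
```

Emit:
servo_tool(plan=[[[0,0,-10.5],[0,0,-6],91],[[0,0,-10.5],[0,0,-6],91],[[0,0,-10.5],[0,0,-6],91],[[0,0,-10.5],[0,0,-6],91],[[0,0,-10.5],[0,0,-6],91],[[0,0,-10.5],[0,0,-6],91],[[0,0,-9.6],[0,0,0],91],[[0,0,0],[43,-43,0],91],[[0,0,0],[43,-43,0],91],[[0,0,0],[43,-43,0],91]], squeeze=20)

```text
time_s: 1.9
ee_pos: [297.2, -415.9, 250.7]
ee_rot: [179.9, -0.0, 1.5]
force: [0.9, -0.4, 0.6]
gripper_width: 90.8
```

Emit:
servo_tool(plan=[[[0,0,1.5],[42,-38,0],91],[[0,0,0],[42,-38,0],91],[[0,0,0],[38,-34,0],91],[[0,0,0],[0,0,0],91],[[0,0,0],[0,0,0],91],[[0,0,0],[0,0,0],91],[[0,0,0],[0,0,0],91],[[0,0,0],[0,0,0],91],[[0,0,0],[0,0,0],91],[[0,0,0],[0,0,0],91]])

```text
time_s: 3.15
ee_pos: [421.0, -301.2, 251.5]
ee_rot: [179.8, -0.1, -0.1]
force: [-0.5, 0.6, -0.0]
gripper_width: 91.1
```

Run:
```python
from h import *
w=grab("wrist"); cv2.imwrite("pics/w1.png",w["pixels"][:,:,::-1])
print(w["eye"],w["attitude"],proj(w,(419,-306,80)),proj(w,(419,-306,0)))
```

```text
[ 420.66420415 -232.26606547  421.65952703] [-14.06548428  -0.2294107   -0.12376875] [318.15723492 185.83334074] [318.42023272 171.8622245 ]
```

View pics/w1.png

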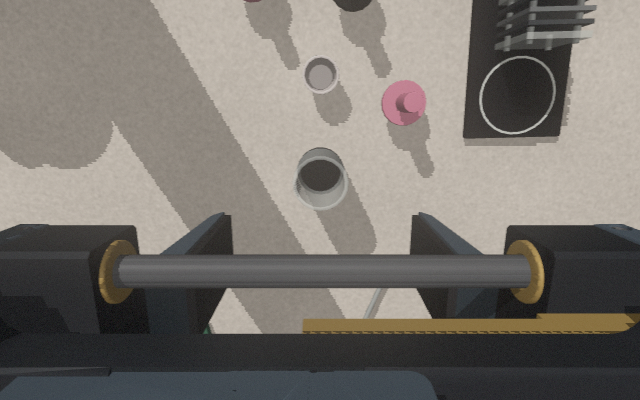

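The wrist picture shows the reservoir rim at (321,183), between the fingers. The crucible is at (320,75), a pink look-alike at (404,103), and the far cell-board circle at (517,95).

Run:
```python
from h import *
w=grab("wrist"); crop(w,285,140,360,215,"w1c.png",8)
g=cv2.cvtColor(w["pixels"],cv2.COLOR_RGB2GRAY)
m=np.zeros_like(g); m[45:142,462:575]=g[45:142,462:575]>110
cs,_=cv2.findContours(m,cv2.RETR_CCOMP,cv2.CHAIN_APPROX_NONE)
for k in cs:
    if len(k)>80:
        e=cv2.fitEllipse(k); print(len(k),np.round(e[0],1),np.round(e[1],1),onz(w,e[0],10).round(1))
```

```text
218 [516.9  94.7] [71.3 81.7] [ 642.2 -217.2   10. ]
208 [517.2  94.6] [68.1 78.7] [ 642.5 -217.1   10. ]
591 [517.  88.] [121.3 126.3] [ 641.3 -210.    10. ]
```

View pics/w1c.png

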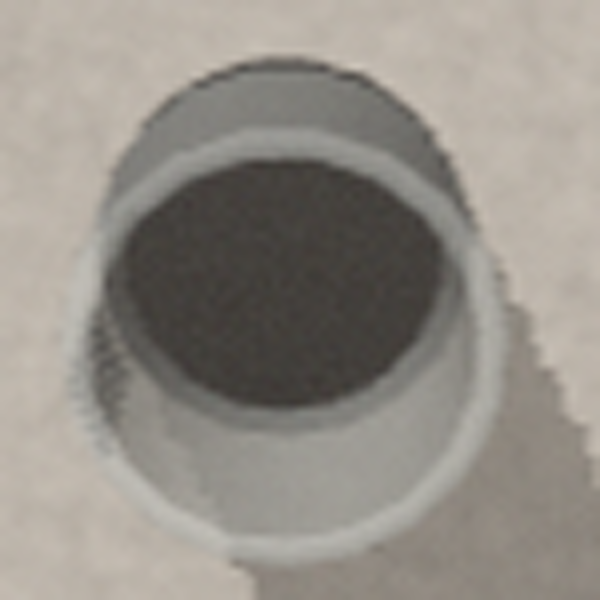

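Run:
```python
from h import *
w=grab("wrist"); t=grab("top")
print(onz(w,(320.9,183.1),80), tri(t,(470.3,232.8),w,(320.9,183.1)))
print(env.state()["ee_pos"])
```

```text
[ 421.81232511 -303.13720344   80.        ] (array([ 420.85411419, -302.4814911 ,   84.09619234]), np.float64(1.9292415970500914))
[ 421.20232318 -301.02546682  251.51803434]
```

Emit:
servo_tool(plan=[[[0,0,0],[0,3,45],91],[[0,0,0],[0,0,45],91],[[0,0,0],[0,0,45],91],[[0,0,0],[0,0,45],91],[[0,0,0],[0,0,26],91],[[0,0,0],[0,0,10],91],[[0,0,0],[0,0,0],91],[[0,0,0],[0,0,0],50],[[0,0,0],[0,0,0],50],[[0,0,0],[0,0,0],50]], squeeze=20)

```text
time_s: 4.6
ee_pos: [426.8, -308.0, 34.6]
ee_rot: [179.3, -0.7, 0.0]
force: [-0.3, 0.2, 0.1]
gripper_width: 63.9
```

Emit:
servo_tool(plan=[[[0,0,0],[-4,-3,0],60],[[0,0,0],[0,0,0],50],[[0,0,0],[0,0,0],50],[[0,0,0],[0,0,0],50],[[0,0,0],[0,0,0],50],[[0,0,0],[0,0,0],50],[[0,0,0],[0,0,0],50],[[0,0,0],[0,0,0],50],[[0,0,0],[0,0,-5],50],[[0,0,0],[0,0,-5],50]])

```text
time_s: 5.85
ee_pos: [422.2, -304.4, 45.1]
ee_rot: [179.3, -0.7, -0.0]
force: [0.2, 0.1, -1.6]
gripper_width: 56.2
```

Run:
```python
from h import *
w=grab("wrist"); cv2.imwrite("pics/w2.png",w["pixels"][:,:,::-1])
s=env.state(); print(s["ee_pos"],s["ee_rot"],s["gripper_width"],s["force"])
```

```text
[ 422.5042955  -304.72201795   45.73170927] [ 1.79298105e+02 -7.66630340e-01  1.57959794e-03] 56.18987454826258 [-0.18850259 -0.57510208 -1.3216006 ]
```

View pics/w2.png

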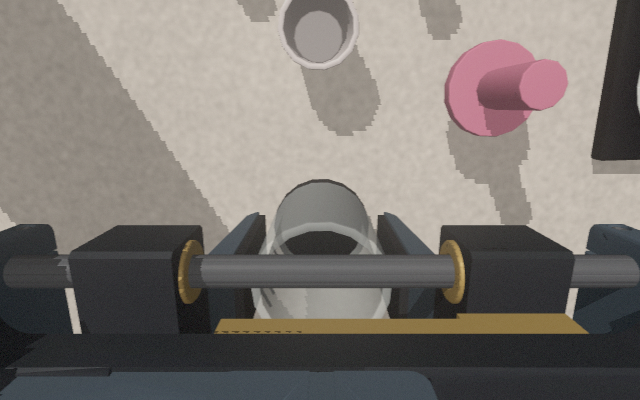

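Emit:
servo_tool(plan=[[[0.7,-0.7,0],[0,0,-50],50],[[0,0,0],[0,0,-55],50],[[0,0,0],[44,-17,0],50],[[0,0,0],[44,-17,0],50],[[0,0,0],[44,-17,0],50],[[0,0,0],[44,-17,0],50],[[0,0,0],[40,-15,0],50],[[0,0,0],[0,0,0],50],[[0,0,0],[0,0,0],50],[[0,0,0],[0,0,0],50]])

```text
time_s: 7.15
ee_pos: [642.2, -219.5, 155.5]
ee_rot: [179.9, -0.1, -0.1]
force: [-0.5, -0.8, -1.6]
gripper_width: 56.2
```

Run:
```python
from h import *
w=grab("wrist"); cv2.imwrite("pics/w3.png",w["pixels"][:,:,::-1])
s=grab("side"); crop(s,220,40,380,190,"s3.png",4)
t=grab("top"); crop(t,330,60,490,210,"t3.png",4)
s=env.state(); print(s["ee_pos"],s["ee_rot"],s["gripper_width"],s["force"])
```

```text
[ 642.40079602 -219.66398538  155.80549601] [ 1.79933325e+02 -1.00437865e-01 -1.58898317e-01] 56.310267260908915 [-0.10930184 -1.34773186 -0.49067418]
```

View pics/w3.png

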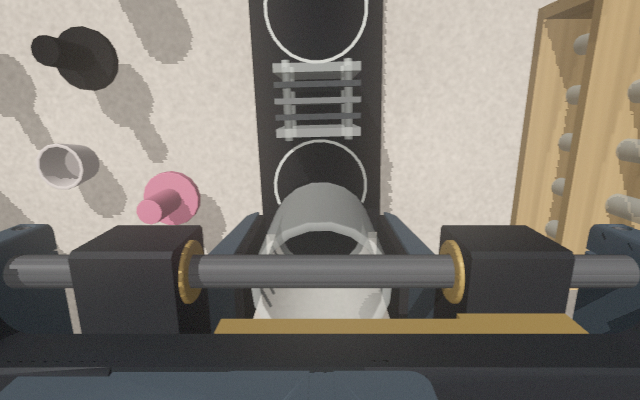

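View pics/s3.png

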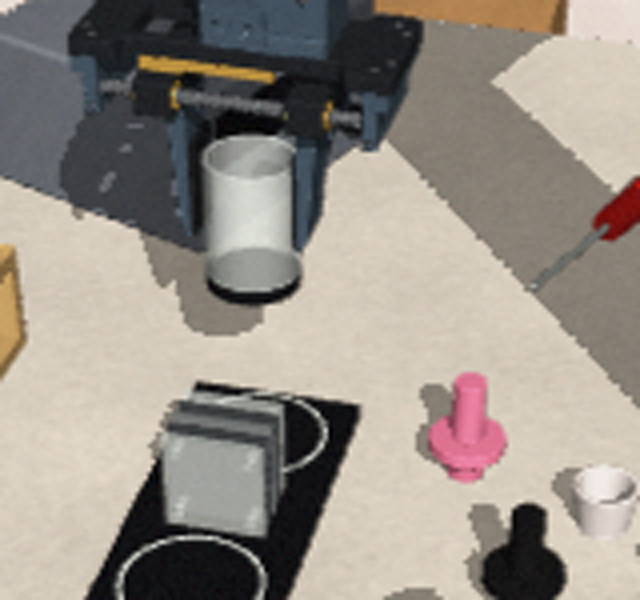

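Run:
```python
from h import *
s=grab("side"); w=grab("wrist")
print("bottom",onz(s,(283.5,110),121),"rim",onz(s,(282.5,79.7),201))
print(proj(s,(642.2,-219.5,121)),proj(s,(642.2,-219.5,201)))
print("far circle edges",[onz(w,p,10).round(1) for p in((275,185),(367,185),(320,140.5))], "near", [onz(w,p,10).round(1) for p in((264,10),(369,10),(316,63))])
```

```text
bottom [ 641.17809758 -222.88022625  121.        ] rim [ 640.86616711 -220.85374004  201.        ]
[282.67362984 110.68134489] [281.75639475  79.90699331]
far circle edges [array([ 601.2, -217.5,   10. ]), array([ 685.3, -217.8,   10. ]), array([ 642.5, -177.4,   10. ])] near [array([597.3, -71.9,  10. ]), array([682.8, -72.1,  10. ]), array([ 639.4, -112.7,   10. ])]
```

Emit:
servo_tool(plan=[[[0,0,0],[1,-2,35],50],[[0,0,0],[0,0,35],50],[[0,0,0],[0,0,20],50],[[0,0,0],[0,0,12],50],[[0,0,0],[0,0,0],50],[[0,0,0],[0,0,0],50],[[0,0,0],[0,0,0],50],[[0,0,0],[0,0,0],50],[[0,0,0],[0,0,0],50],[[0,0,0],[0,0,0],50]])

```text
time_s: 8.65
ee_pos: [646.4, -220.1, 57.0]
ee_rot: [179.7, -0.7, -0.3]
force: [-0.4, -0.5, -1.1]
gripper_width: 56.0
```

Emit:
servo_tool(plan=[[[0.3,-0.7,-0.3],[-3,-2,0],50],[[0,0,0],[0,0,6],50],[[0,0,0],[0,0,3],50],[[0,0,0],[0,0,2],50],[[0,0,0],[0,0,0],50],[[0,0,0],[0,0,0],50],[[0,0,0],[0,0,0],50],[[0,0,0],[0,0,0],50],[[0,0,0],[0,0,0],50],[[0,0,0],[0,0,0],50]])

```text
time_s: 9.9
ee_pos: [643.1, -217.8, 45.2]
ee_rot: [-179.9, 0.1, 0.1]
force: [-0.5, 0.6, -0.7]
gripper_width: 56.1
```

Position is right, just above contact, so I release and rise.

Emit:
servo_tool(plan=[[[0,0,0],[0,0,0.5],50],[[0,0,0],[0,0,0],75],[[0,0,0],[0,0,0],85],[[0,0,0],[0,0,0],85],[[0,0,0],[0,0,-15],85],[[0,0,0],[0,0,-50],85],[[0,0,0],[0,0,-55],85],[[0,0,0],[0,0,-55],91],[[0,0,0],[-20,-50,0],91],[[0,0,0],[-20,-55,0],91]])

```text
time_s: 11.15
ee_pos: [605.3, -114.6, 231.2]
ee_rot: [179.9, -0.5, -0.3]
force: [0.4, 1.6, 0.6]
gripper_width: 91.0
```

Run:
```python
from h import *
w=grab("wrist"); cv2.imwrite("pics/w4.png",w["pixels"][:,:,::-1])
t=grab("top"); crop(t,330,60,490,210,"t4.png",4)
s=grab("side"); crop(s,220,90,380,210,"s4.png",5)
```

```text
(no output)
```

View pics/w4.png

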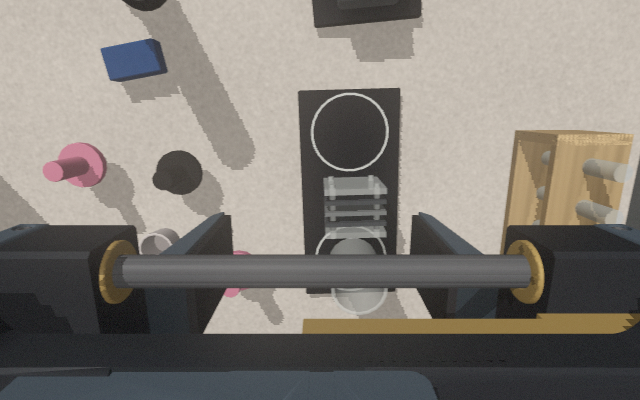

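View pics/s4.png

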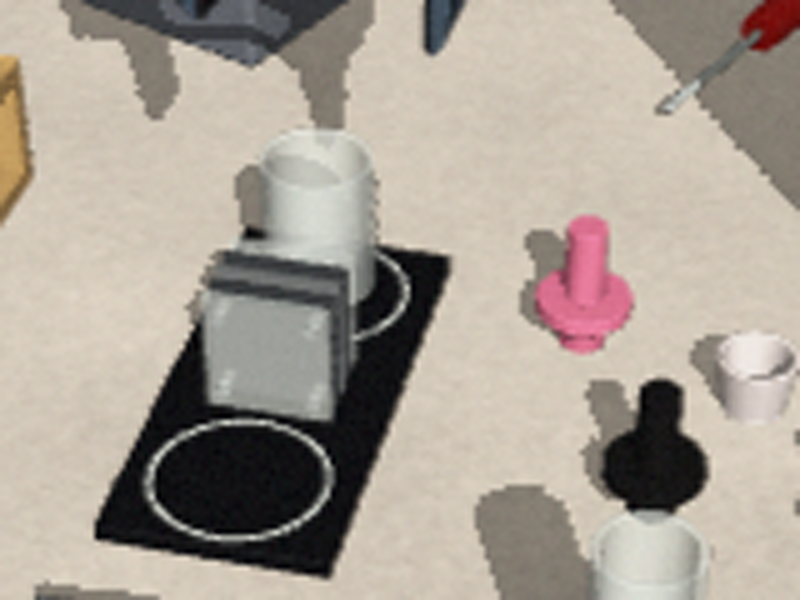

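Run:
```python
from h import *
w=grab("wrist"); s=grab("side")
print("res rim",onz(s,(284,122.4),90))
g=cv2.cvtColor(w["pixels"],cv2.COLOR_RGB2GRAY)
m=np.zeros_like(g); m[92:175,304:396]=g[92:175,304:396]>110
cs,_=cv2.findContours(m,cv2.RETR_CCOMP,cv2.CHAIN_APPROX_NONE)
for k in cs:
    if len(k)>80:
        e=cv2.fitEllipse(k); print(len(k),np.round(e[0],1),np.round(e[1],1),onz(w,e[0],10).round(1))
```

```text
res rim [ 639.23071008 -217.84152896   90.        ]
221 [349.7 132.8] [76.9 78.6] [638.6 -69.   10. ]
207 [349.8 133.1] [72.3 74.5] [638.8 -69.3  10. ]
```

Emit:
servo_tool(plan=[[[0,0,0],[-45,-40,0],91],[[0,0,0],[-45,-40,0],91],[[0,0,0],[-45,-40,0],91],[[0,0,0],[-40,-40,0],91],[[0,0,0],[0,-20,0],91],[[0,0,0],[0,0,0],91],[[0,0,0],[0,0,0],91],[[0,0,0],[0,0,0],91],[[0,0,0],[0,0,0],91],[[0,0,0],[0,0,0],91]])

```text
time_s: 12.65
ee_pos: [433.7, 59.9, 227.1]
ee_rot: [179.7, -0.4, -1.0]
force: [0.1, 0.3, 0.2]
gripper_width: 91.2
```

Run:
```python
from h import *
w=grab("wrist"); cv2.imwrite("pics/w5.png",w["pixels"][:,:,::-1])
crop(w,270,120,390,220,"w5c.png",6); print(w["eye"])
```

```text
[433.51016844 129.08279009 397.1113258 ]
```

View pics/w5.png

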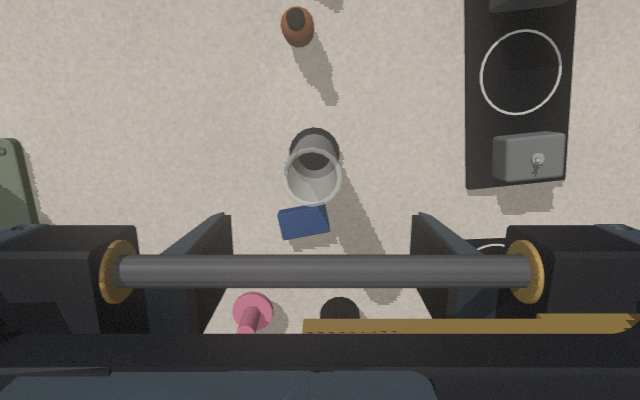

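Run:
```python
from h import *
w=grab("wrist"); t=grab("top")
print("cyl",onz(w,(313.5,177.3),150),tri(t,(278,226.2),w,(313.5,177.3)))
g=cv2.cvtColor(w["pixels"],cv2.COLOR_RGB2GRAY)
m=np.zeros_like(g); m[20:122,472:570]=g[20:122,472:570]>130
cs,_=cv2.findContours(m,cv2.RETR_CCOMP,cv2.CHAIN_APPROX_NONE)
for k in cs:
    if len(k)>80:
        e=cv2.fitEllipse(k); print(len(k),np.round(e[0],1),np.round(e[1],1),onz(w,e[0],10).round(1))
s=env.state();print(s["ee_pos"],s["ee_rot"])
```

```text
cyl [429.51641587  81.79399882 150.        ] (array([428.00488655,  79.59067889, 136.83919532]), np.float64(2.6771936531770066))
234 [520.1  72.1] [76.7 87.9] [645.2 162.2  10. ]
226 [520.5  71.6] [73.7 86. ] [645.5 162.7  10. ]
[433.53737855  60.20353512 227.12248804] [179.71796019  -0.43193354  -0.99002707]
```

View pics/w5c.png

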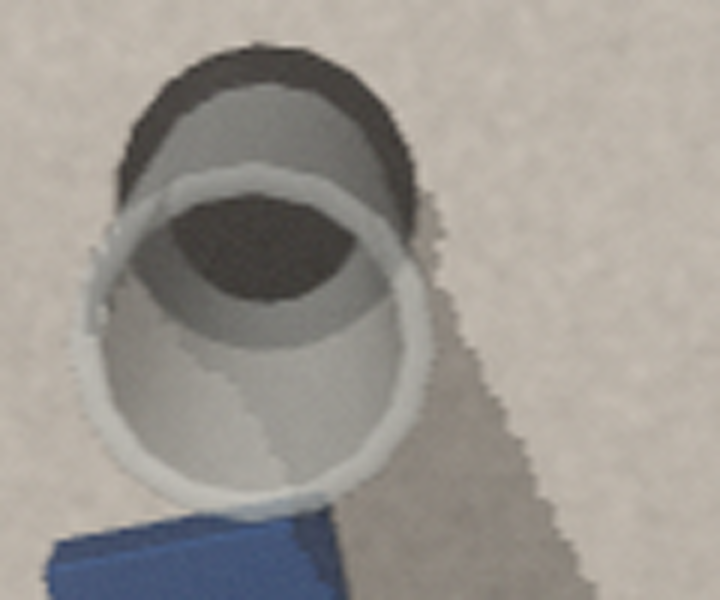

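Emit:
servo_tool(plan=[[[0.3,-0.4,-1.0],[-6,-20,0],91],[[0,0,0],[0,0,30],91],[[0,0,0],[0,0,25],91],[[0,0,0],[0,0,25],91],[[0,0,0],[0,0,25],91],[[0,0,0],[0,0,20],91],[[0,0,0],[0,0,0],91],[[0,0,0],[0,0,0],91],[[0,0,0],[0,0,0],91],[[0,0,0],[0,0,0],91]])

```text
time_s: 14.05
ee_pos: [430.8, 81.9, 101.8]
ee_rot: [-179.9, -0.5, 0.1]
force: [0.6, 0.4, 0.3]
gripper_width: 90.6
```

Emit:
servo_tool(plan=[[[0,-0.5,0],[-3,2,7],91],[[0,0,0],[0,0,0],60],[[0,0,0],[0,0,0],50],[[0,0,0],[0,0,0],40],[[0,0,0],[0,0,0],40],[[0,0,0],[0,0,0],40],[[0,0,0],[0,0,0],40],[[0,0,0],[0,0,0],40],[[0,0,0],[0,0,0],40],[[0,0,0],[0,0,0],40]])

```text
time_s: 15.3
ee_pos: [427.9, 79.7, 94.8]
ee_rot: [-179.9, -0.0, 0.1]
force: [0.0, -0.2, -0.1]
gripper_width: 43.1
```

Emit:
servo_tool(plan=[[[0,0,0],[0,0,-10],40],[[0,0,0],[0,0,-45],40],[[0,0,0],[0,0,-45],40],[[0,0,0],[0,0,-15],40],[[0,0,0],[42,30,0],40],[[0,0,0],[42,30,0],40],[[0,0,0],[42,30,0],40],[[0,0,0],[42,30,0],40],[[0,0,0],[38,27,0],40],[[0,0,0],[0,0,0],40]])

```text
time_s: 16.55
ee_pos: [637.7, -71.1, 214.6]
ee_rot: [-179.8, 0.2, 0.2]
force: [0.4, 0.4, -3.0]
gripper_width: 42.4
```

Run:
```python
from h import *
w=grab("wrist"); cv2.imwrite("pics/w6.png",w["pixels"][:,:,::-1])
s=grab("side"); crop(s,220,60,380,210,"s6.png",5)
s=env.state(); print(s["ee_pos"],s["ee_rot"],s["gripper_width"],s["force"])
```

```text
[635.22315467 -69.00954761 215.09268111] [-179.75507302    0.26503762    0.29261945] 42.573566752591894 [ 0.41469425 -0.26516138 -2.34812575]
```

View pics/w6.png

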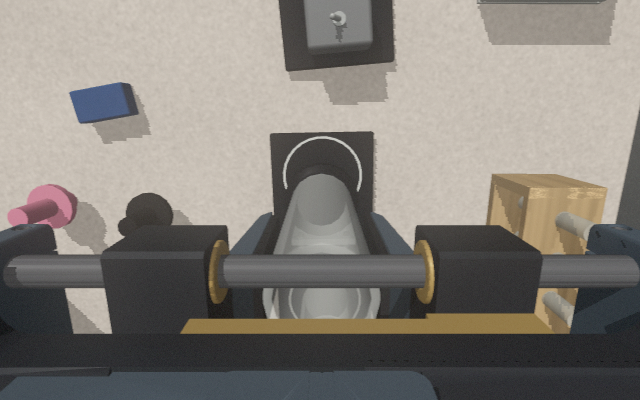

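View pics/s6.png

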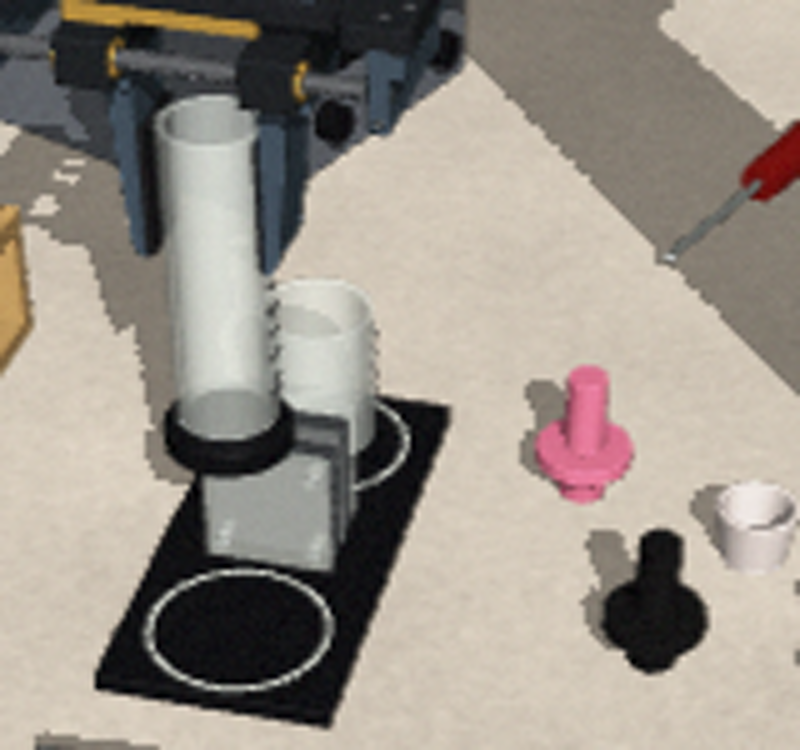

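Run:
```python
from h import *
s=grab("side"); crop(s,220,60,380,210,"s7.png",5)
st=env.state(); e=st["ee_pos"]; print(e)
print("rim",onz(s,(261.4,84.4),270),"foot lower",onz(s,(265.7,147.8),122), "proj of ee axis", proj(s,(e[0],e[1],270)),proj(s,(e[0],e[1],120)))
```

```text
[634.83937317 -68.50434313 215.42847057]
rim [636.55811332 -70.71027723 270.        ] foot lower [634.50918537 -67.74030723 122.        ] proj of ee axis [261.88691586  85.06913107] [265.70979277 148.33287886]
```

View pics/s7.png

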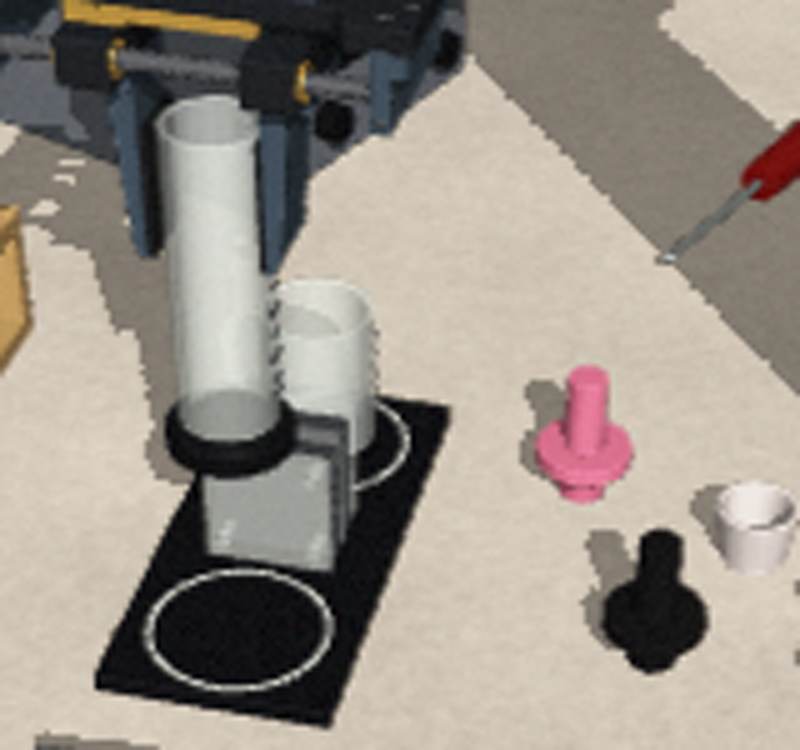

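Emit:
servo_tool(plan=[[[0,0.3,0.3],[3,3,0],40],[[0,0,0],[0,0,30],40],[[0,0,0],[0,0,30],40],[[0,0,0],[0,0,25],40],[[0,0,0],[0,0,10],40],[[0,0,0],[0,0,0],40],[[0,0,0],[0,0,0],40],[[0,0,0],[0,0,0],40],[[0,0,0],[0,0,0],40],[[0,0,0],[0,0,0],40]])

```text
time_s: 17.95
ee_pos: [637.8, -67.7, 126.3]
ee_rot: [-179.8, -0.7, 0.3]
force: [-0.1, 0.6, -2.7]
gripper_width: 42.8
```

Emit:
servo_tool(plan=[[[-0.2,-0.7,0.3],[1,4,0],40],[[0,0,0],[0,0,8],40],[[0,0,0],[0,0,6],40],[[0,0,0],[0,0,4],40],[[0,0,0],[0,0,2],40],[[0,0,0],[0,0,0],40],[[0,0,0],[0,0,0],40],[[0,0,0],[0,0,0],40],[[0,0,0],[0,0,0],40],[[0,0,0],[0,0,0],40]])

```text
time_s: 19.2
ee_pos: [638.8, -72.0, 105.2]
ee_rot: [180.0, 0.0, -0.1]
force: [0.0, 0.3, -2.8]
gripper_width: 42.6
```

Run:
```python
from h import *
s=grab("side"); crop(s,220,60,380,210,"s8.png",5)
st=env.state(); print(st["ee_pos"],st["ee_rot"],st["force"])
```

```text
[638.83397061 -72.04734928 105.25511371] [ 1.79960164e+02  1.47605264e-02 -5.73654045e-02] [ 0.14509673 -0.26187037 -2.52181422]
```

View pics/s8.png

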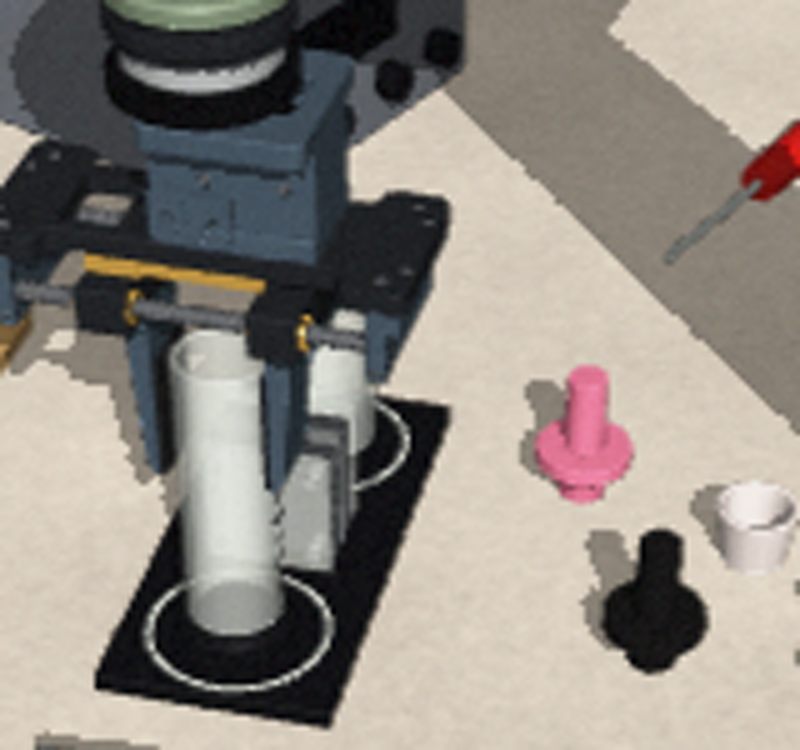

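The cylinder stands centred over the near circle (tube foot at about (235,620) against ring centre (239,628) in the crop). I release it and rise.

Emit:
servo_tool(plan=[[[0,0,0],[0,0,1],40],[[0,0,0],[0,0,0],60],[[0,0,0],[0,0,0],75],[[0,0,0],[0,0,0],75],[[0,0,0],[0,0,-15],75],[[0,0,0],[0,0,-45],75],[[0,0,0],[0,0,-50],75],[[0,0,0],[0,0,-30],75],[[0,0,0],[-40,10,0],75],[[0,0,0],[-50,15,0],75]])

```text
time_s: 20.5
ee_pos: [551.5, -97.0, 254.8]
ee_rot: [179.9, -0.6, 0.1]
force: [-1.1, -0.6, -0.1]
gripper_width: 75.0
```

Emit:
servo_tool(plan=[[[0,0,0],[-45,10,0],75],[[0,0,0],[-40,0,0],75],[[0,0,0],[0,0,0],75],[[0,0,0],[0,0,0],75],[[0,0,0],[0,0,0],75],[[0,0,0],[0,0,0],75],[[0,0,0],[0,0,0],75],[[0,0,0],[0,0,0],75],[[0,0,0],[0,0,0],75],[[0,0,0],[0,0,0],75]])

```text
time_s: 21.75
ee_pos: [465.2, -108.1, 258.7]
ee_rot: [179.7, -1.1, 0.0]
force: [-0.2, 0.2, 0.1]
gripper_width: 75.1
```

Run:
```python
from h import *
w=grab("wrist"); cv2.imwrite("pics/w9.png",w["pixels"][:,:,::-1])
s=grab("side"); crop(s,220,60,380,210,"s9.png",5)
t=grab("top"); crop(t,330,90,450,230,"t9.png",5)
st=env.state(); print(st["ee_pos"],st["ee_rot"],st["force"])
```

```text
[ 465.20832891 -108.15629484  258.80133316] [ 1.79729819e+02 -1.06558149e+00  4.66397340e-02] [ 0.44013393  0.3765601  -0.23962854]
```

View pics/w9.png

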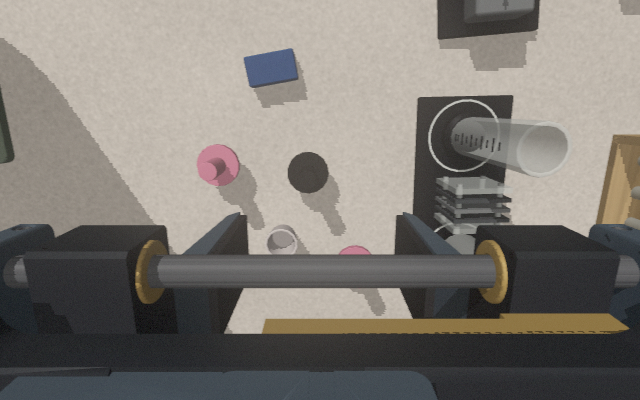

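View pics/s9.png

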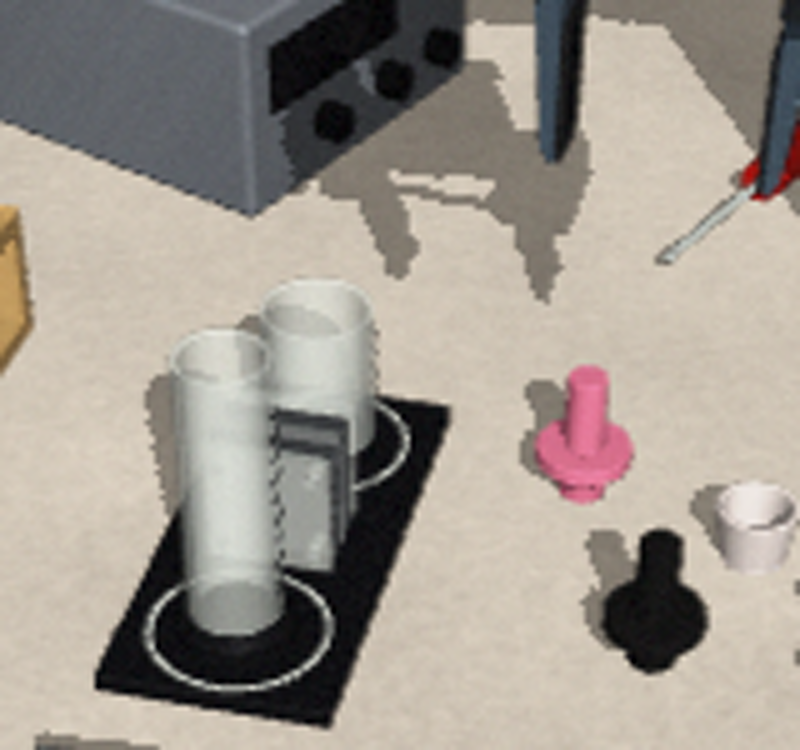

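View pics/t9.png

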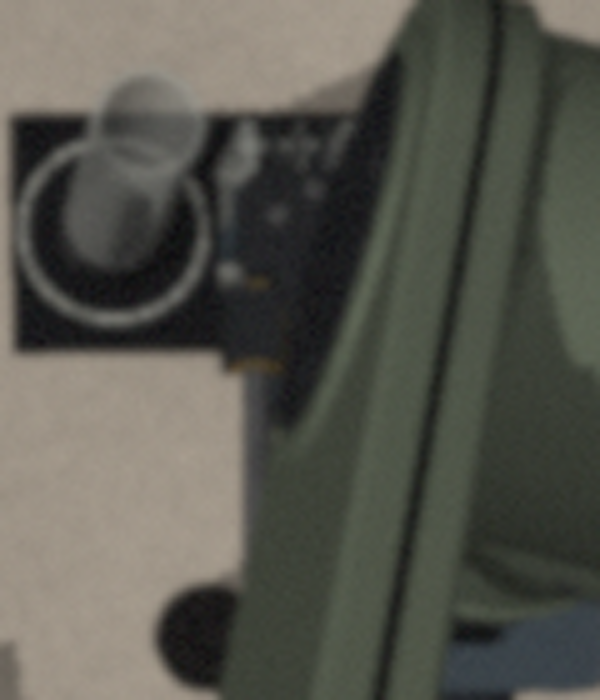

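Run:
```python
from h import *
s=grab("side");t=grab("top");w=grab("wrist")
print("cylrim",tri(t,(360,115),s,(264,131)),onz(t,(360,115),160),onz(s,(264,131),160),onz(w,(543,149),160))
hi=w["pixels"][140:205,270:345].astype(float); hi=np.clip((hi-30)*3.5,0,255).astype(np.uint8)
cv2.imwrite("pics/w9c.png",cv2.resize(hi[:,:,::-1],None,fx=8,fy=8,interpolation=cv2.INTER_CUBIC))
```

```text
cylrim (array([636.74814018, -71.49222024, 161.64991797]), np.float64(1.2931495869956793)) [636.62272535 -71.74523445 160.        ] [638.29819339 -73.95950744 160.        ] [637.99080534 -69.03309225 160.        ]
```

View pics/w9c.png

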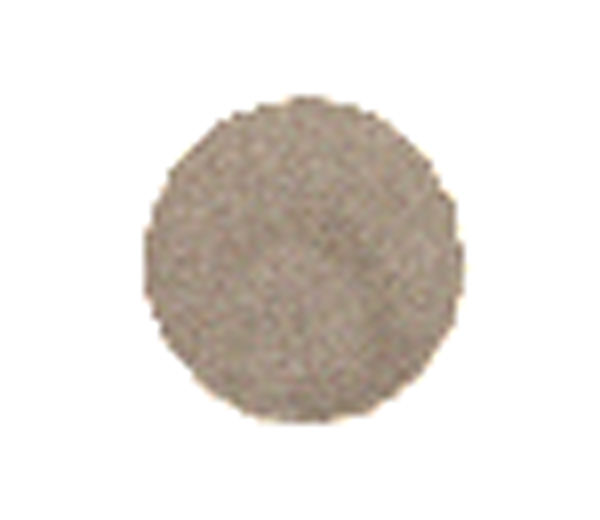

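Run:
```python
from h import *
w=grab("wrist");s=grab("side")
print(onz(w,(308,172.5),26),tri(w,(308,172.5),s,(351,183)))
```

```text
[ 455.02431683 -110.55844964   26.        ] (array([ 453.48440102, -110.29993148,   29.05354333]), np.float64(3.229938296372143))
```

Emit:
servo_tool(plan=[[[0.3,-1.0,0],[-11,3,0],60],[[0,0,0],[0,0,40],60],[[0,0,0],[0,0,40],60],[[0,0,0],[0,0,40],60],[[0,0,0],[0,0,30],60],[[0,0,0],[0,0,25],60],[[0,0,0],[0,0,0],60],[[0,0,0],[0,0,0],60],[[0,0,0],[0,0,0],60],[[0,0,0],[0,0,0],60]])

```text
time_s: 23.4
ee_pos: [453.4, -113.7, 83.2]
ee_rot: [179.9, -0.3, -0.0]
force: [-0.4, 0.8, -0.0]
gripper_width: 60.1
```

Run:
```python
from h import *
w=grab("wrist"); cv2.imwrite("pics/w10.png",w["pixels"][:,:,::-1])
s=grab("side"); crop(s,290,100,410,210,"s10.png",5)
st=env.state(); print(st["ee_pos"],st["ee_rot"],st["force"])
print(onz(s,(351,183),26))
```

```text
[ 453.30026052 -113.61768221   83.04773829] [ 1.79925827e+02 -2.39421555e-01  1.19923792e-03] [ 1.14241206  0.56372121 -0.2498786 ]
[ 452.37386125 -114.26402866   26.        ]
```

View pics/w10.png

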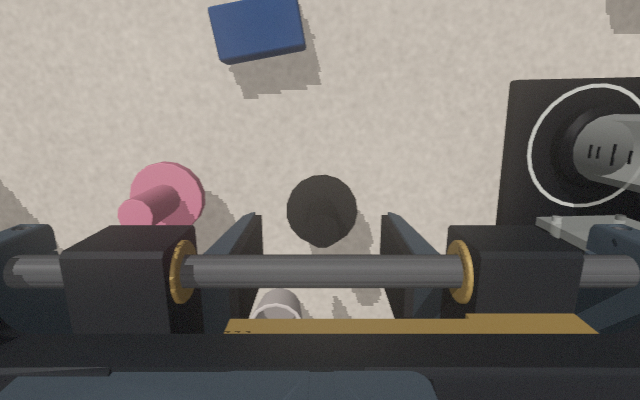

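View pics/s10.png

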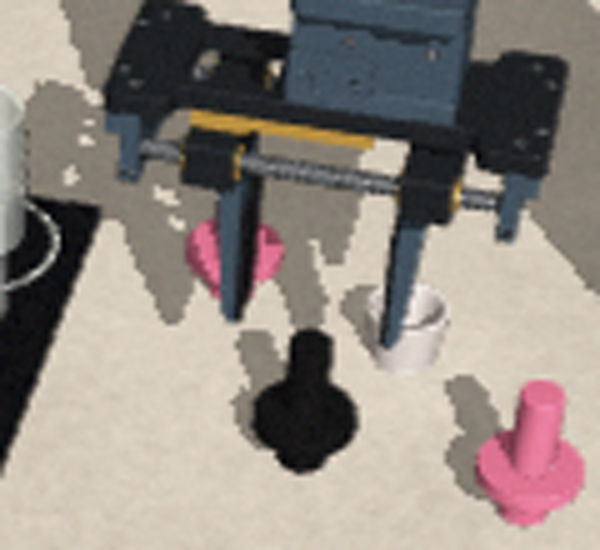

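Run:
```python
from h import *
w=grab("wrist")
print(onz(w,(321.8,211.5),27), [onz(w,p,28) for p in((287,209),(357,209),(321,175.5))], proj(w,(453.3,-111.5,68)))
```

```text
[ 454.25697895 -110.80411885   27.        ] [array([ 431.20211738, -108.74625775,   28.        ]), array([ 477.58808428, -108.83459992,   28.        ]), array([453.72497159, -86.26719096,  28.        ])] [320.6574806  233.33944989]
```

Emit:
servo_tool(plan=[[[0,-0.2,0],[0.5,-2,12],60],[[0,0,0],[0,0,15],60],[[0,0,0],[0,0,13],60],[[0,0,0],[0,0,0],60],[[0,0,0],[0,0,0],30],[[0,0,0],[0,0,0],15],[[0,0,0],[0,0,0],15],[[0,0,0],[0,0,0],15],[[0,0,0],[0,0,0],15],[[0,0,0],[0,0,0],15]])

```text
time_s: 24.8
ee_pos: [454.2, -111.3, 41.0]
ee_rot: [179.9, -0.1, 0.0]
force: [0.0, 0.5, -1.0]
gripper_width: 19.0
```

Emit:
servo_tool(plan=[[[0,0,0],[0,0,-15],15],[[0,0,0],[0,0,-45],15],[[0,0,0],[0,0,-55],15],[[0,0,0],[0,0,-55],15],[[0,0,0],[0,0,-50],15],[[0,0,0],[40,-9,0],15],[[0,0,0],[40,-9,0],15],[[0,0,0],[40,-9,0],15],[[0,0,0],[40,-9,0],15],[[0,0,0],[20,-4,0],15]])

```text
time_s: 26.05
ee_pos: [637.0, -70.0, 268.5]
ee_rot: [179.9, -0.1, -0.1]
force: [-0.8, -0.4, -1.1]
gripper_width: 19.2
```

Emit:
servo_tool(plan=[[[0,0,0],[0,0,0],15],[[0,0,0],[0,0,0],15],[[0,0,0],[0,0,0],15],[[0,0,0],[0,0,0],15],[[0,0,0],[0,0,0],15],[[0,0,0],[0,0,0],15],[[0,0,0],[0,0,0],15],[[0,0,0],[0,0,0],15],[[0,0,0],[0,0,0],15],[[0,0,0],[0,0,0],15]])

```text
time_s: 27.3
ee_pos: [634.7, -70.6, 268.3]
ee_rot: [179.9, 0.1, -0.1]
force: [-0.2, -0.5, -1.0]
gripper_width: 19.4
```

Run:
```python
from h import *
w=grab("wrist"); cv2.imwrite("pics/w11.png",w["pixels"][:,:,::-1])
s=grab("side"); crop(s,200,20,320,140,"s11.png",5)
t=grab("top"); crop(t,330,60,450,180,"t11.png",5)
st=env.state(); print(st["ee_pos"],st["ee_rot"],st["force"],st["gripper_width"])
```

```text
[634.6711416  -70.59276341 268.34119314] [ 1.79896414e+02  8.55902730e-02 -1.23994570e-01] [ 0.25518236  0.20034679 -0.55104458] 19.269420823048314
```

View pics/w11.png

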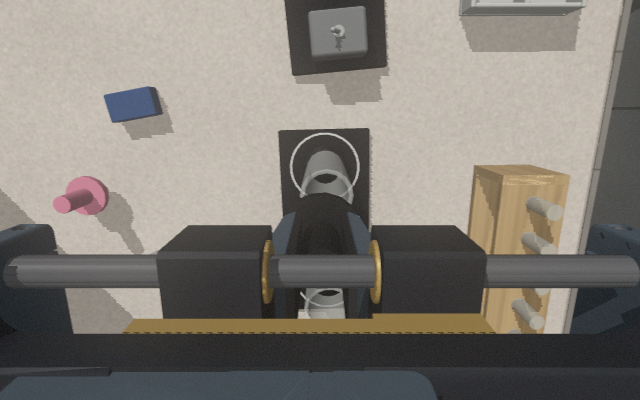

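View pics/s11.png

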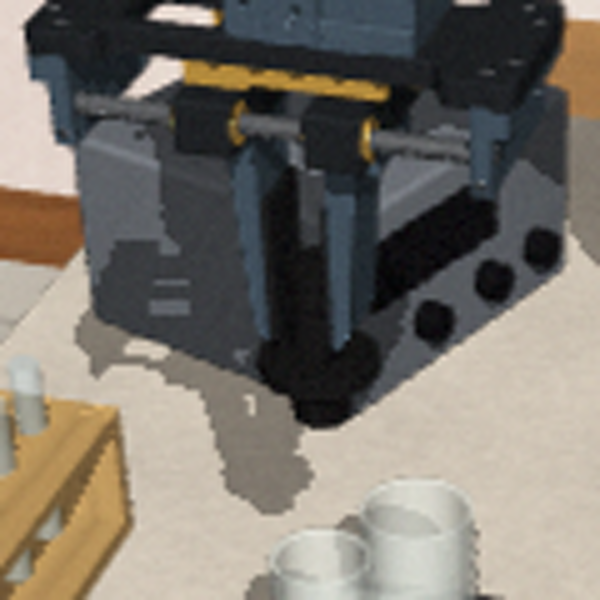

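View pics/t11.png

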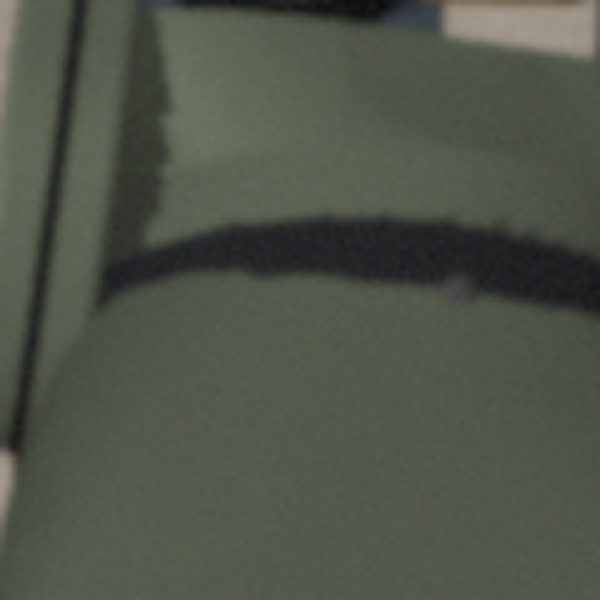

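Run:
```python
from h import *
s=grab("side");w=grab("wrist");e=env.state()["ee_pos"]
z0=e[2]-41
print("flange",onz(s,(264,93),z0+24),"plugbot",onz(s,(264.4,102.3),z0),"rim",onz(s,(264.1,131.2),160), "ee",e)
crop(w,270,120,380,240,"w11c.png",5)
```

```text
flange [632.67834577 -71.82954862 251.29346163] plugbot [634.77898107 -76.82636205 227.29346163] rim [637.86835009 -73.31709463 160.        ] ee [634.66993757 -70.59947214 268.29346163]
```

View pics/w11c.png

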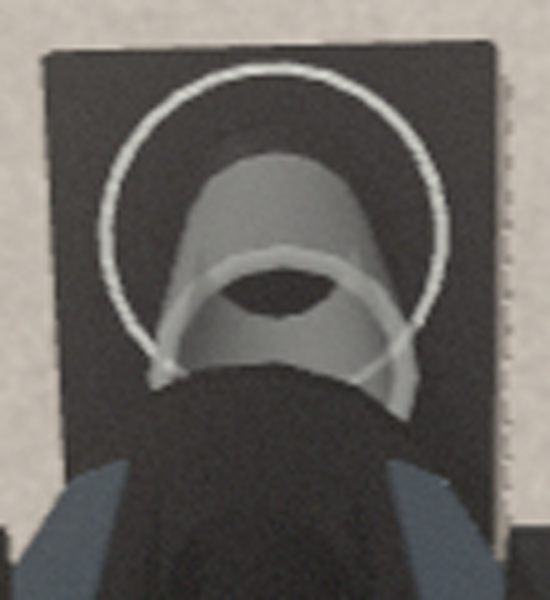

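Run:
```python
from h import *
w=grab("wrist")
print("rim L,R,top",[onz(w,p,160).round(1) for p in((299.6,199),(353.4,199),(327,169.3))])
print("circle",[onz(w,p,10).round(1) for p in((290,166),(360,166),(325,133))])
print("flange top edge",onz(w,(324.5,192.5),255))
```

```text
rim L,R,top [array([617.4, -72.4, 160. ]), array([661.2, -72.5, 160. ]), array([639.6, -48. , 160. ])]
circle [array([596.9, -68.6,  10. ]), array([682.5, -68.8,  10. ]), array([639.7, -28.9,  10. ])]
flange top edge [636.72252614 -44.83405817 255.        ]
```

Emit:
servo_tool(plan=[[[0,0,0],[3.5,1,0],15],[[0,0,0],[0,0,20],15],[[0,0,0],[0,0,20],15],[[0,0,0],[0,0,12],15],[[0,0,0],[0,0,0],15],[[0,0,0],[0,0,0],15],[[0,0,0],[0,0,0],15],[[0,0,0],[0,0,0],15],[[0,0,0],[0,0,0],15],[[0,0,0],[0,0,0],15]])

```text
time_s: 28.85
ee_pos: [641.0, -72.2, 218.2]
ee_rot: [179.8, -0.3, -0.1]
force: [-0.1, 0.0, -0.5]
gripper_width: 19.6
```

Run:
```python
from h import *
w=grab("wrist"); crop(w,270,120,380,240,"w12c.png",5)
s=grab("side"); crop(s,200,60,320,180,"s12.png",5)
st=env.state(); print(st["ee_pos"],st["ee_rot"],st["force"],st["gripper_width"])
```

```text
[640.91602912 -72.21879061 218.08384247] [ 1.79846932e+02 -3.05459916e-01 -1.27172756e-01] [ 0.59791403  0.78046571 -0.4163265 ] 19.497274875441814
```

View pics/s12.png

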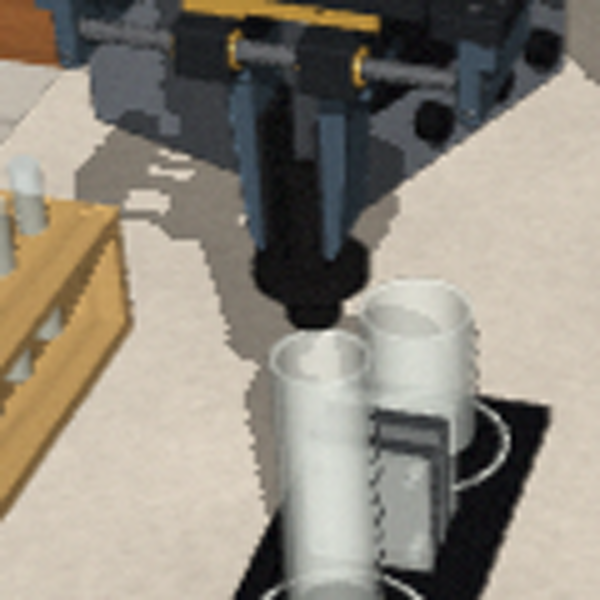

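View pics/w12c.png

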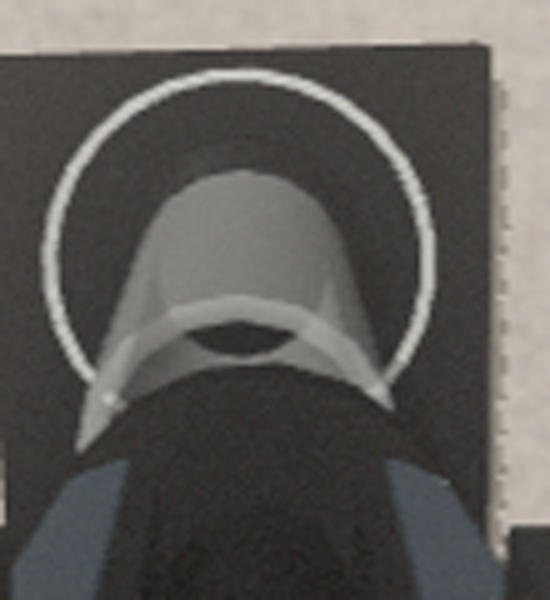

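Emit:
servo_tool(plan=[[[0.2,-0.3,0],[-2.5,-0.5,0],15],[[0,0,0],[0,0,6],15],[[0,0,0],[0,0,6],15],[[0,0,0],[0,0,0],15],[[0,0,0],[0,0,0],15],[[0,0,0],[0,0,0],15],[[0,0,0],[0,0,0],15],[[0,0,0],[0,0,0],15],[[0,0,0],[0,0,0],15],[[0,0,0],[0,0,0],15]])

```text
time_s: 30.2
ee_pos: [638.2, -71.7, 205.1]
ee_rot: [-179.9, 0.0, -0.1]
force: [1.0, -0.1, -1.1]
gripper_width: 19.3
```

Run:
```python
from h import *
w=grab("wrist"); crop(w,270,120,380,240,"w13c.png",5)
s=grab("side"); crop(s,220,90,310,180,"s13.png",6)
st=env.state(); print(st["ee_pos"],st["ee_rot"],st["force"],st["gripper_width"])
```

```text
[638.20998145 -71.65172866 205.09434527] [-1.79938796e+02  2.69830645e-02 -1.27121598e-01] [-0.35742967  0.10632687  0.20661686] 19.411191259175663
```

View pics/s13.png

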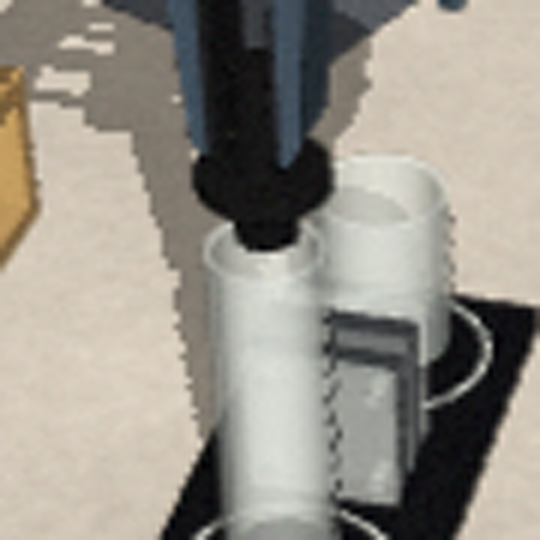

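View pics/w13c.png

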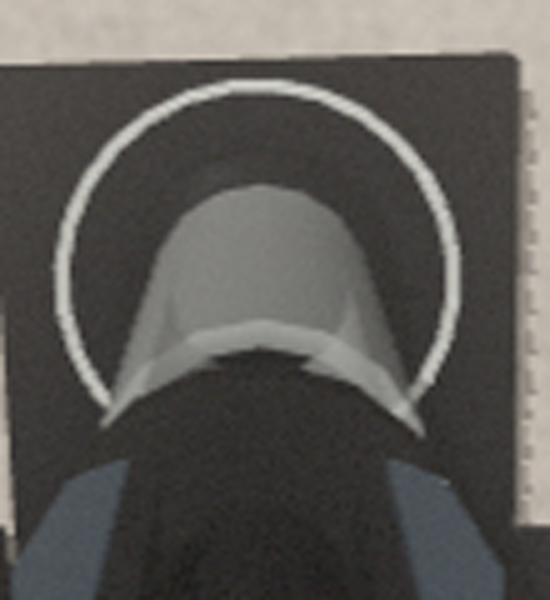

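Emit:
servo_tool(plan=[[[0,0,0],[0.5,0,5],15],[[0,0,0],[0,0,5],15],[[0,0,0],[0,0,4],15],[[0,0,0],[0,0,4],15],[[0,0,0],[0,0,2],15],[[0,0,0],[0,0,0],15],[[0,0,0],[0,0,0],15],[[0,0,0],[0,0,0],15],[[0,0,0],[0,0,0],15],[[0,0,0],[0,0,0],15]])

```text
time_s: 31.55
ee_pos: [638.7, -71.7, 183.6]
ee_rot: [-179.9, 0.0, -0.1]
force: [-0.0, 0.3, -1.0]
gripper_width: 19.3
```

Run:
```python
from h import *
w=grab("wrist"); crop(w,270,120,380,240,"w14c.png",5)
s=grab("side"); crop(s,220,90,310,190,"s14.png",6)
st=env.state(); print(st["ee_pos"],st["ee_rot"],st["force"],st["gripper_width"])
```

```text
[638.71727255 -71.61975256 183.56499356] [-1.79938153e+02  3.64021738e-02 -1.25920320e-01] [-0.55597579 -0.54335939 -0.9327598 ] 19.360534360915953
```

View pics/s14.png

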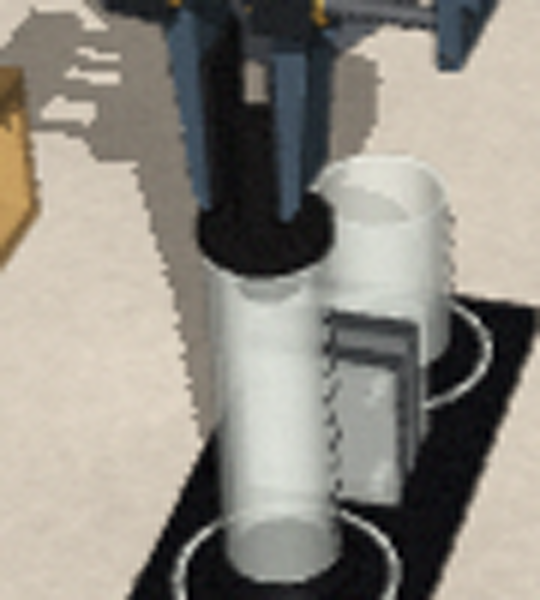

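Emit:
servo_tool(plan=[[[0,0,0],[0,0,1.2],15],[[0,0,0],[0,0,1],15],[[0,0,0],[0,0,0],15],[[0,0,0],[0,0,0],25],[[0,0,0],[0,0,0],45],[[0,0,0],[0,0,0],45],[[0,0,0],[0,0,0],45],[[0,0,0],[0,0,-12],45],[[0,0,0],[0,0,-35],45],[[0,0,0],[0,0,-40],45]])

```text
time_s: 32.9
ee_pos: [637.5, -71.6, 268.7]
ee_rot: [-179.9, 0.4, -0.1]
force: [0.5, -0.1, 0.7]
gripper_width: 44.8
```

Emit:
servo_tool(plan=[[[0,0,0],[0,-30,-10],60],[[0,0,0],[-30,-50,0],60],[[0,0,0],[-30,-50,0],80],[[0,0,0],[-30,-50,0],91],[[0,0,0],[-30,-50,0],91],[[0,0,0],[-35,-50,0],91],[[0,0,0],[-35,-45,0],91],[[0,0,0],[-20,-30,0],91],[[0,0,0],[0,0,0],91],[[0,0,0],[0,0,0],91]])

```text
time_s: 34.15
ee_pos: [427.3, 294.2, 292.7]
ee_rot: [-179.6, -1.0, -0.3]
force: [0.7, -0.5, -0.2]
gripper_width: 91.1
```

Run:
```python
from h import *
w=grab("wrist"); cv2.imwrite("pics/w15.png",w["pixels"][:,:,::-1])
s=grab("side"); crop(s,220,80,310,190,"s15.png",5)
t=grab("top"); crop(t,330,60,450,180,"t15.png",5)
st=env.state(); print(st["ee_pos"],st["ee_rot"],st["force"],st["gripper_width"])
```

```text
[427.73907256 293.66126513 292.27349003] [-179.58264566   -0.95166436   -0.35797089] [ 0.10575512 -1.59195543 -0.2156699 ] 90.77410043663951
```

View pics/s15.png

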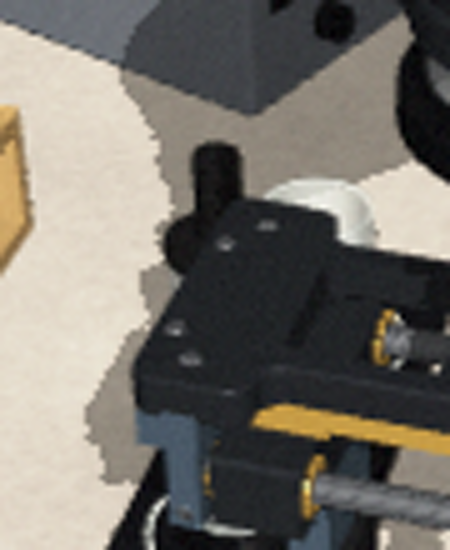

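View pics/t15.png

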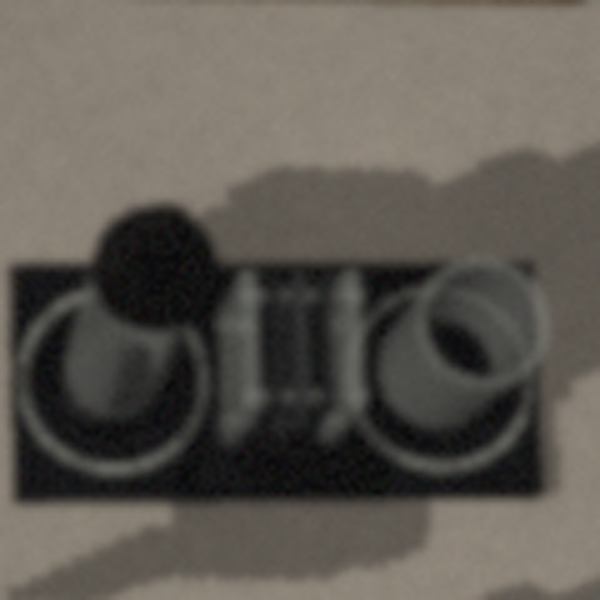

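View pics/w15.png

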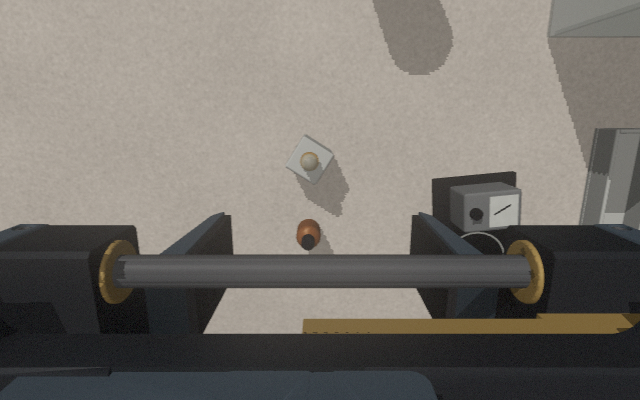

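Run:
```python
from h import *
w=grab("wrist"); crop(w,270,120,360,230,"w15c.png",7); t=grab("top")
print("stopper flange top",onz(t,(361,113),168))
```

```text
stopper flange top [637.85466064 -72.70629144 168.        ]
```

View pics/w15c.png

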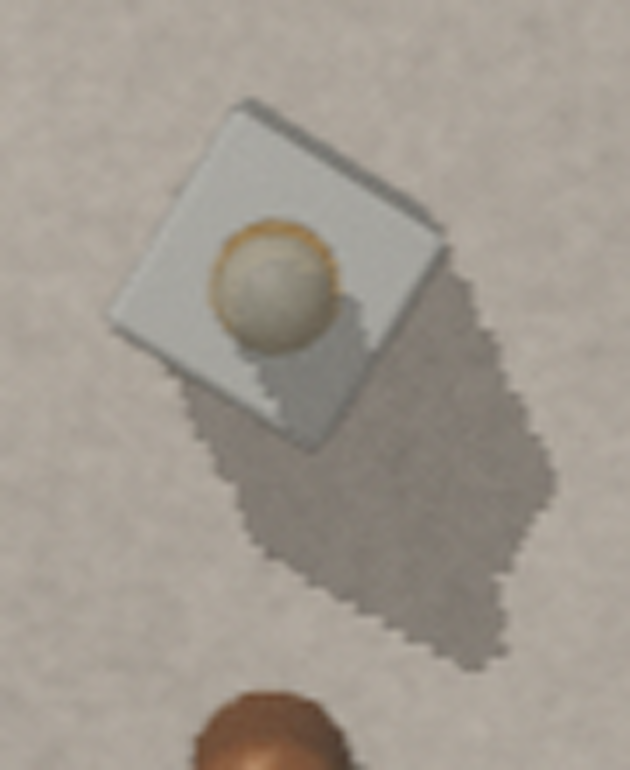

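Run:
```python
from h import *
w=grab("wrist")
W=np.array([onz(w,(270+x/7,120+y/7),45)[:2] for x,y in((240,108),(444,243),(314,450),(110,318))])
print(W.round(1),W.mean(0),[np.degrees(np.arctan2(*(W[i]-W[i-1])[::-1])).round(1) for i in range(4)],[np.linalg.norm(W[i]-W[i-1]).round(1) for i in range(4)])
s=env.state();print(s["ee_pos"],s["ee_rot"])
```

```text
[[412.9 335.5]
 [446.9 312.8]
 [424.6 277.4]
 [390.2 300.5]] [418.64109609 306.55362559] [np.float64(57.1), np.float64(-33.8), np.float64(-122.2), np.float64(146.0)] [np.float64(41.7), np.float64(41.0), np.float64(41.9), np.float64(41.5)]
[427.52889456 293.78846656 291.94849816] [-179.58798434   -0.91460951   -0.35561701]
```

Emit:
servo_tool(plan=[[[-0.4,-0.9,0],[-9,-11,10],91],[[0,0,8.2],[0,0,30],91],[[0,0,8.2],[0,0,30],91],[[0,0,8.2],[0,0,40],91],[[0,0,8.2],[0,0,40],91],[[0,0,0],[0,0,35],91],[[0,0,0],[0,0,0],91],[[0,0,0],[0,0,0],91],[[0,0,0],[0,0,0],91],[[0,0,0],[0,0,0],91]])

```text
time_s: 35.7
ee_pos: [417.3, 309.2, 101.0]
ee_rot: [-180.0, 0.2, -34.4]
force: [0.3, 0.7, -0.6]
gripper_width: 90.7
```

Run:
```python
from h import *
w=grab("wrist"); cv2.imwrite("pics/w16.png",w["pixels"][:,:,::-1])
s=env.state();print(s["ee_pos"],s["ee_rot"])
```

```text
[417.30761397 309.22561729 101.05216693] [-179.95320099    0.18261028  -34.38941336]
```

View pics/w16.png

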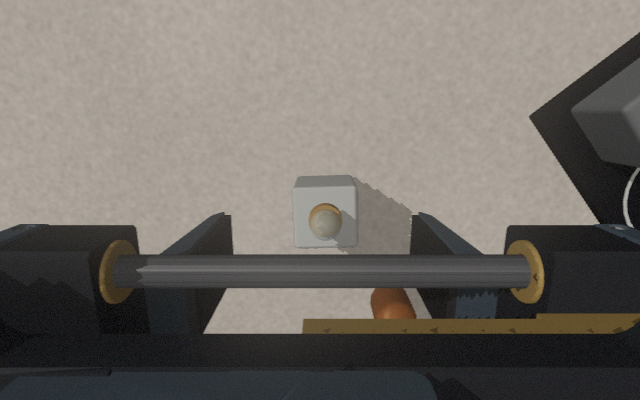

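Run:
```python
from h import *
w=grab("wrist")
print(onz(w,(325.5,217.5),45))
```

```text
[418.4468033  306.87176422  45.        ]
```

Emit:
servo_tool(plan=[[[0,0,0],[2.5,2.5,20],91],[[0,0,0],[0,0,25],91],[[0,0,0],[0,0,25],91],[[0,0,0],[0,0,13],91],[[0,0,0],[0,0,0],91],[[0,0,0],[0,0,0],91],[[0,0,0],[0,0,0],91],[[0,0,0],[0,0,0],91],[[0,0,0],[0,0,0],91],[[0,0,0],[0,0,0],91]])

```text
time_s: 37.05
ee_pos: [421.8, 308.4, 21.5]
ee_rot: [-179.3, -0.1, -34.4]
force: [0.6, 0.4, 1.0]
gripper_width: 91.4
```

Emit:
servo_tool(plan=[[[-0.7,0,0],[-2,3.5,5],91],[[0,0,0],[0,0,0],70],[[0,0,0],[0,0,0],55],[[0,0,0],[0,0,0],40],[[0,0,0],[0,0,0],40],[[0,0,0],[0,0,0],40],[[0,0,0],[0,0,0],40],[[0,0,0],[0,0,0],40],[[0,0,0],[0,0,0],40],[[0,0,0],[0,0,0],40]])

```text
time_s: 38.3
ee_pos: [417.8, 306.5, 15.9]
ee_rot: [179.9, -0.1, -34.4]
force: [-0.1, 0.1, -0.3]
gripper_width: 44.2
```

Emit:
servo_tool(plan=[[[0,0,0],[0,0,-15],40],[[0,0,0],[0,0,-45],40],[[0,0,0],[0,0,-50],40],[[0,0,-9.8],[0,0,-20],40],[[0,0,-9.8],[0,0,0],40],[[0,0,-9.8],[0,0,0],40],[[0,0,-9.8],[0,0,0],40],[[0,0,0],[0,0,0],40],[[0,0,0],[0,0,0],40],[[0,0,0],[0,0,0],40]])

```text
time_s: 39.55
ee_pos: [417.8, 306.8, 158.2]
ee_rot: [-179.9, -0.4, 5.7]
force: [0.5, -0.2, -1.5]
gripper_width: 43.7
```

Emit:
servo_tool(plan=[[[0,-0.4,0],[42,33,0],40],[[0,0,0],[42,33,0],40],[[0,0,0],[42,33,0],40],[[0,0,0],[42,33,0],40],[[0,0,0],[30,24,0],40],[[0,0,0],[13,11,0],40],[[0,0,0],[0,0,0],40],[[0,0,0],[0,0,0],40],[[0,0,0],[0,0,0],40],[[0,0,0],[0,0,0],40]])

```text
time_s: 40.8
ee_pos: [646.6, 160.9, 157.0]
ee_rot: [-179.7, 0.3, 5.6]
force: [0.1, 0.6, -1.9]
gripper_width: 44.7
```

Run:
```python
from h import *
w=grab("wrist"); cv2.imwrite("pics/w17.png",w["pixels"][:,:,::-1])
s=grab("side"); crop(s,160,150,320,300,"s17.png",5)
st=env.state(); print(st["ee_pos"],st["ee_rot"],st["force"],st["gripper_width"])
```

```text
[646.88373258 160.79882395 156.97000471] [-179.73599266    0.3053153     5.60816057] [-0.35331854  0.10230745 -1.17461118] 44.427019204767596
```

View pics/s17.png

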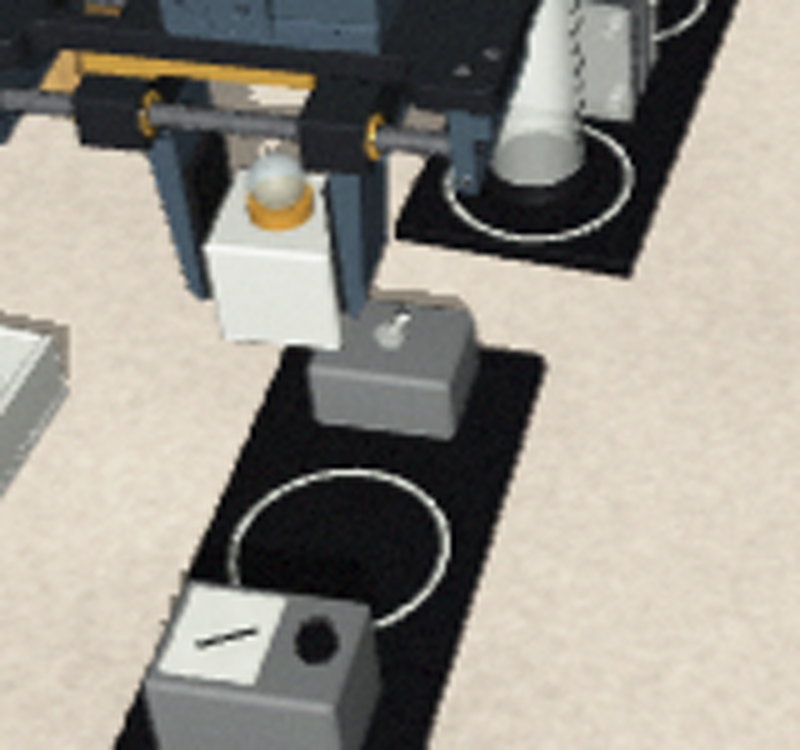

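View pics/w17.png

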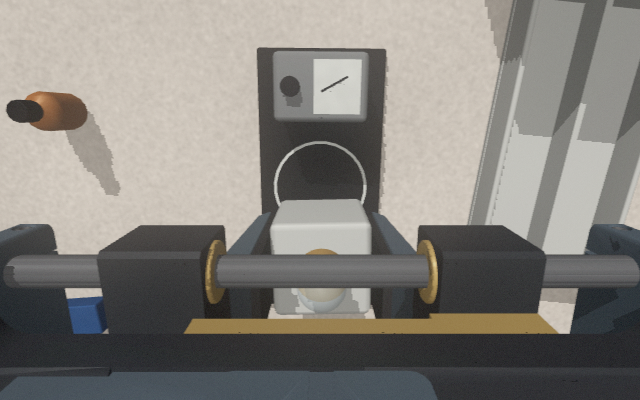

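Run:
```python
from h import *
w=grab("wrist"); s=grab("side")
L,R,T=[onz(w,p,10)[:2] for p in((274.5,187),(366.5,187),(320,142))]
print(L,R,T, "centre", (L+R)/2, T-np.array([-np.sin(.087),np.cos(.087)])*42)
# side: lamp top face corners at z=141+45
print("lamp top side",[onz(s,(160+x/5,150+y/5),186).round(1)[:2] for x,y in((206,245),(331,262))])
```

```text
[603.99375972 157.18933736] [688.10553176 165.48781188] [641.6491685  202.07950119] centre [646.04964574 161.33857462] [645.29856073 160.23834995]
lamp top side [array([663.7, 181.1]), array([620.1, 178.2])]
```

Emit:
servo_tool(plan=[[[-0.3,0.3,0],[-1,0,30],40],[[0,0,0],[0,0,35],40],[[0,0,0],[0,0,30],40],[[0,0,0],[0,0,20],40],[[0,0,0],[0,0,0],40],[[0,0,0],[0,0,0],40],[[0,0,0],[0,0,0],40],[[0,0,0],[0,0,0],40],[[0,0,0],[0,0,0],40],[[0,0,0],[0,0,0],40]])

```text
time_s: 42.25
ee_pos: [649.6, 161.4, 44.3]
ee_rot: [-180.0, -0.6, 5.6]
force: [-0.4, 0.8, -0.6]
gripper_width: 44.3
```

Emit:
servo_tool(plan=[[[0,-0.6,0],[-4,0,5],40],[[0,0,0],[0,0,6],40],[[0,0,0],[0,0,4],40],[[0,0,0],[0,0,2],40],[[0,0,0],[0,0,0],40],[[0,0,0],[0,0,0],40],[[0,0,0],[0,0,0],40],[[0,0,0],[0,0,0],40],[[0,0,0],[0,0,0],40],[[0,0,0],[0,0,0],40]])

```text
time_s: 43.5
ee_pos: [645.3, 161.0, 25.9]
ee_rot: [-180.0, 0.1, 5.6]
force: [0.1, -0.7, -1.5]
gripper_width: 44.1
```

Run:
```python
from h import *
w=grab("wrist"); cv2.imwrite("pics/w18.png",w["pixels"][:,:,::-1])
s=grab("side"); crop(s,160,200,290,320,"s18.png",6)
st=env.state(); print(st["ee_pos"],st["ee_rot"],st["force"],st["gripper_width"])
```

```text
[645.28206783 161.05100449  25.94860154] [-1.79967422e+02  5.61890943e-02  5.57497642e+00] [ 0.28367757 -0.08387132 -1.69356324] 44.220727864168374
```

View pics/s18.png

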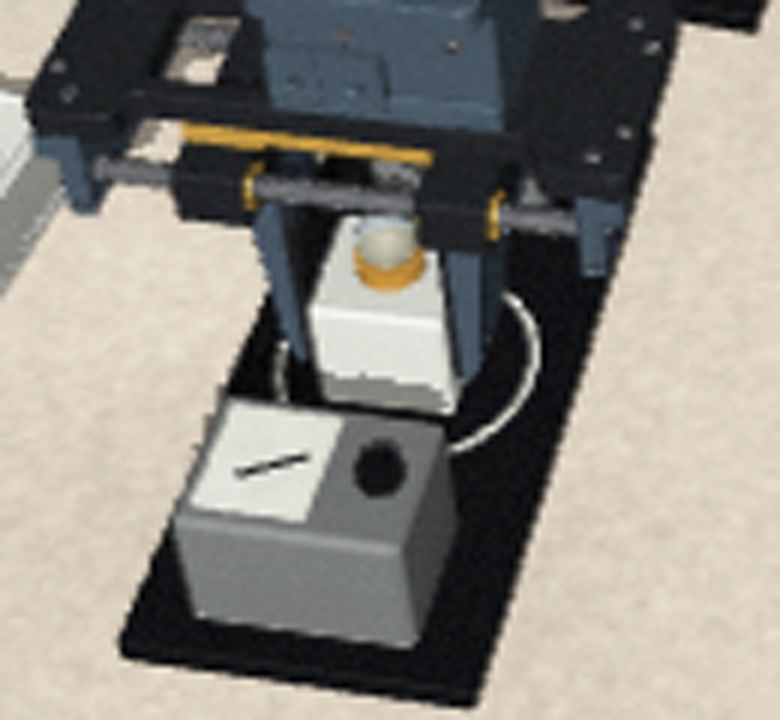

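Emit:
servo_tool(plan=[[[0,0,0],[0,0,0.7],40],[[0,0,0],[0,0,0],55],[[0,0,0],[0,0,0],70],[[0,0,0],[0,0,0],70],[[0,0,0],[0,0,-15],70],[[0,0,0],[0,0,-45],70],[[0,0,0],[0,0,-55],70],[[0,0,0],[0,0,-55],70],[[0,0,0],[0,0,-40],70],[[0,0,0],[0,0,0],70]])

```text
time_s: 44.85
ee_pos: [646.2, 161.0, 247.9]
ee_rot: [-179.9, -0.3, 5.6]
force: [-0.4, -0.7, 0.8]
gripper_width: 70.2
```

Emit:
servo_tool(plan=[[[0,0,0],[-50,0,0],80],[[0,0,0],[-60,0,0],80],[[0,0,0],[-60,0,0],80],[[0,0,0],[-60,0,0],80],[[0,0,0],[-40,0,0],80],[[0,0,0],[0,0,0],80],[[0,0,0],[0,0,0],80],[[0,0,0],[0,0,0],80],[[0,0,0],[0,0,0],80],[[0,0,0],[0,0,0],80]])

```text
time_s: 46.1
ee_pos: [369.2, 133.1, 241.9]
ee_rot: [-180.0, 0.0, 5.5]
force: [-0.4, 0.4, -0.2]
gripper_width: 80.0
```

Run:
```python
from h import *
for n in("wrist","side","top"):
    f=grab(n); cv2.imwrite(f"pics/{n}19.png",f["pixels"][:,:,::-1])
    if n=="top": crop(f,190,60,350,180,"t19.png",5); crop(f,320,60,450,170,"t19b.png",6)
    if n=="side": crop(f,160,180,290,320,"s19.png",5); crop(f,220,80,330,210,"s19b.png",6)
st=env.state(); print(st["ee_pos"],st["ee_rot"],st["force"],st["gripper_width"])
```

```text
[368.87804622 133.04957937 241.93777   ] [-1.79985723e+02  2.67192727e-02  5.50595315e+00] [1.10305512 0.45717117 0.60934944] 79.82190927416114
```

View pics/side19.png

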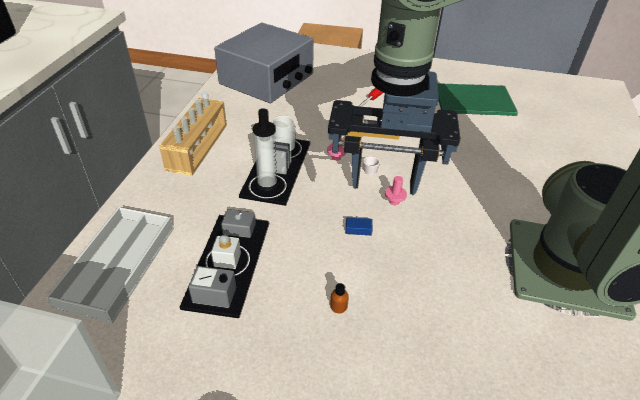

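View pics/top19.png

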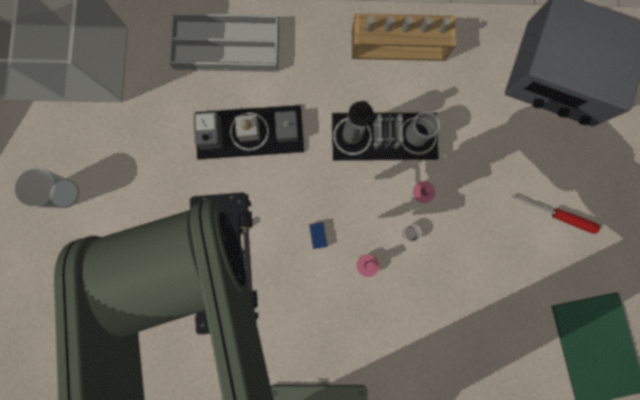

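View pics/wrist19.png

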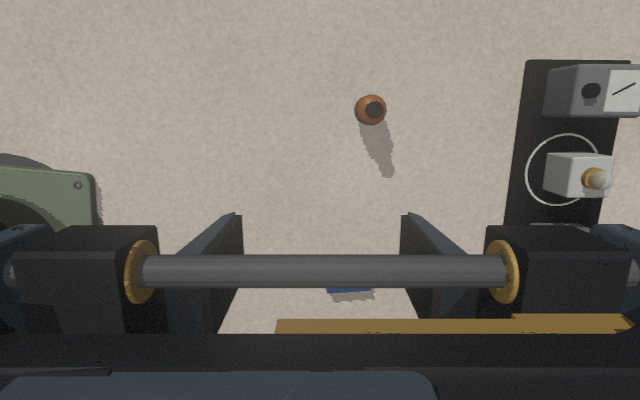

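View pics/s19b.png

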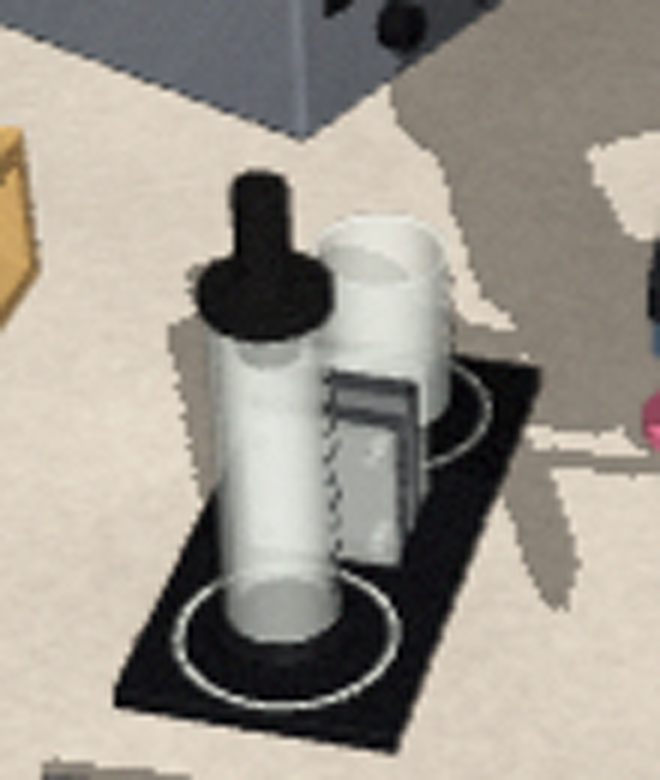

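View pics/t19.png

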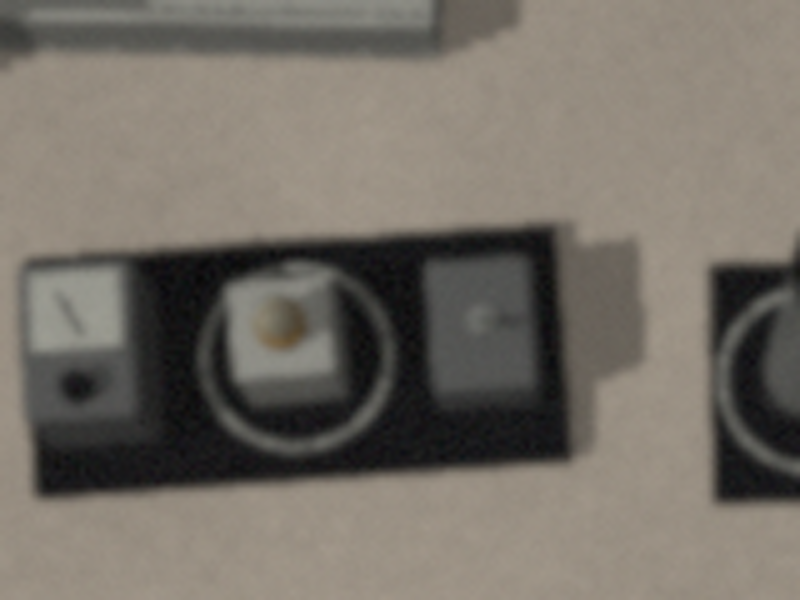

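View pics/t19b.png

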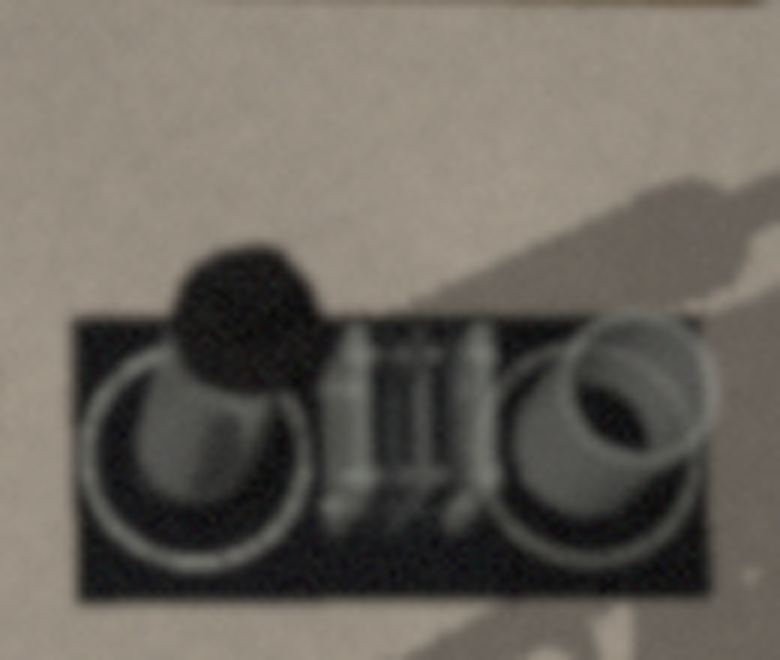

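View pics/s19.png

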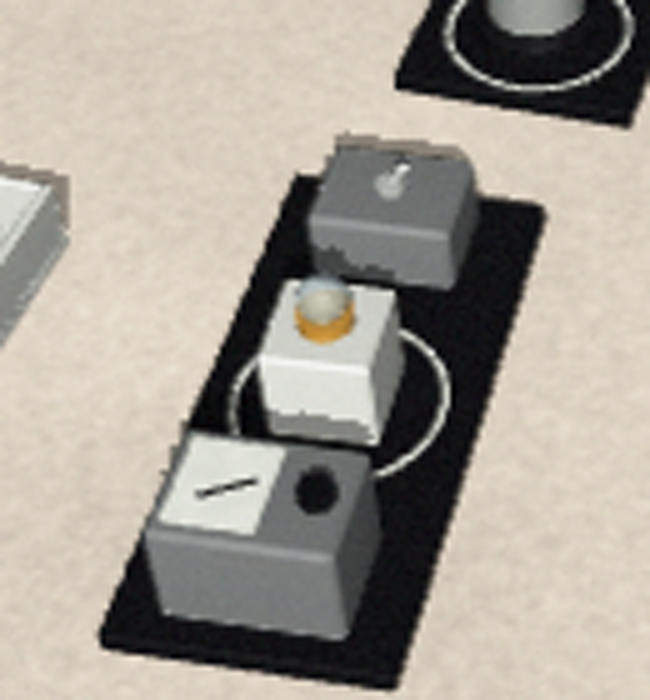

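Run:
```python
from h import *
s=grab("side");t=grab("top")
print("lamp",tri(t,(246.4,125.4),s,(226.8,245.2)),onz(t,(246.4,125.4),55),onz(s,(226.8,245.2),55))
print("flange",tri(t,(320+248/6,60+316/6),s,(220+264/6,80+297/6)))
print("flange top",onz(t,(320+248/6,60+316/6),168),onz(s,(220+264/6,80+295/6),166))
print("res rim",tri(t,(320+643/6,60+388/6),s,(220+383/6,80+250/6)))
print("knob top expected px side",proj(s,(638,-72,208)),"seen",(220+260/6,80+178/6))
f=t
for nm,roi,th in(("meter",(228,110,272,154),70),("cellL",(332,112,376,162),70)):
    x0,y0,x1,y1=roi
print("cellR circle top",onz(t,(320+597/6,60+455/6),10),"cellL",onz(t,(320+196/6,60+454/6),10),"meter",onz(t,(190+296/5,60+357/5),10))
```

```text
lamp (array([642.88974698, 158.76967723,  54.51109547]), np.float64(3.6459235774551213)) [644.63093519 159.01001992  55.        ] [640.71423665 159.41135821  55.        ]
flange (array([638.94258541, -73.88895725, 164.00905667]), np.float64(1.7634402757749352))
flange top [638.51044702 -73.33325902 168.        ] [637.33467574 -72.01385215 166.        ]
res rim (array([ 640.44722564, -218.54963152,   91.63627972]), np.float64(1.2662262595051252))
knob top expected px side [262.6122367  111.66234135] seen (263.3333333333333, 109.66666666666667)
cellR circle top [ 640.15569785 -223.8096186    10.        ] cellL [638.20665635 -72.38032216  10.        ] meter [644.44920513 159.96629319  10.        ]
```

Run:
```python
import cv2,numpy as np
a=cv2.imread("pics/side0.png");b=cv2.imread("pics/side19.png")
for n,lo,hi,r in(("dropper",(5,150,80),(15,255,220),(320,270,360,320)),("battery",(105,120,60),(125,255,255),(340,210,380,240))):
    for i in(a,b):
        h=cv2.inRange(cv2.cvtColor(i,cv2.COLOR_BGR2HSV),lo,hi)[r[1]:r[3],r[0]:r[2]]
        ys,xs=h.nonzero(); print(n,len(xs),xs.max()+r[0],ys.max()+r[1],xs.mean()+r[0],ys.mean()+r[1])
t0=cv2.imread("pics/top0.png").astype(int);t1=cv2.imread("pics/top19.png").astype(int)
print("crucible diff",abs(t0-t1)[222:245,402:424].mean(),"battery top diff",abs(t0-t1)[222:250,308:330].mean())
cv2.imwrite("pics/cr.png",np.hstack([cv2.resize(i[210:250,390:430].astype(np.uint8),None,fx=8,fy=8) for i in (t0,t1)]))
from workcell import env
print(env.job_done())
```

```text
dropper 291 347 312 338.6975945017182 302.06529209621993
dropper 293 347 312 338.64505119453923 302.0477815699659
battery 205 371 234 364.98048780487807 226.38048780487804
battery 422 371 234 358.42180094786727 225.85308056872037
crucible diff 12.073781291172596 battery top diff 10.127164502164502
the job is handed in; nothing more can be done
None
```

The whole setup is in place, and I handed the job in at about 46 s of the 99 s allowed. The hand-in gives no verdict, so what follows rests on my own last measurements.

| Item | Where it stands | Last check |
|---|---|---|
| Reservoir | Far circle of the cell board | At about (640.5, −218.5) mm; circle centre estimated at (642, −219). |
| Gas cylinder | Circle nearer the meter board | At about (638, −71.5) mm; circle centre about (639, −71.5). |
| Stopper (the black one) | In the cylinder, fully home | Flange measured at about 164 mm high, where seated gives 160–168 mm. It is about 1–2.5 mm from the cylinder's axis. |
| Lamp | Circle between meter and switch box | At about (643–644.6, 159) mm; circle centre about (645, 160.5). |

- **Upright and clear:** all four look upright in the last pictures. The gripper is well away from everything.
- **Bystanders:** the dropper bottle has not moved. The battery pack's visible outer edges are in the same place; part of it was hidden behind the cylinder before. I checked the crucible only by comparing the two top pictures. They differed a little, and I put that down to lighting and shadow. By eye it is in the same spot, near pixel (413, 232).
- **Disagreements:** the cameras differed from each other by 2–4 mm. The side camera read about 3 mm lower in y than the top camera on two marks (near circle, cylinder rim). One rough top-view reading put the reservoir's circle at y = −224, against −219 from the board and the wrist camera. Even then the reservoir would be well inside the 12 mm limit.

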